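# Stow the water-sampling kit

## Task

Stow the water-sampling kit on the bench: stand the wide jar, the slim vial and the flat-sided flask upright, each down in the holder of its own shape and size, keeping them upright all the while. Lay the round sampling tube centred lengthwise in the V-notches of the cradle, and only once it lies there and is released, stand the wooden chock on the cradle's floor between the tube and the low rail, lengthwise along the tube and about midway between the notches. Leave everything released and at rest.

Things in the scene. Friction and masses are not known exactly. Their poses are not given: they have to be found in the camera images.
- jar: Wide round white plastic sample jar, closed, standing: body 62 mm diameter from 0 to 46 mm height, red screw cap 54 mm diameter on top, 64 mm tall overall, about 120 g. Origin: centre of its underside; z up along its axis.
- vial: Slim round white plastic vial, closed, standing: body 40 mm diameter from 0 to 53 mm height, then a shoulder and a red cap 26 mm diameter, 74 mm tall overall, about 80 g. Origin: centre of its underside; z up.
- flask: Flat-sided (rectangular) white plastic flask, closed, standing: body 68 mm (its x) by 40 mm (its y) from 0 to 54 mm height, then a shoulder and a red round cap 26 mm diameter, 72 mm tall overall, about 120 g. Origin: centre of its underside; x along the long side, z up.
- jar_holder: The larger round holder of grey plastic, fixed to the bench: a shallow dish 94 mm outside and 84 mm inside diameter, floor 4 mm thick, rim top 14 mm above the bench. Origin: centre of its underside on the bench; z up.
- vial_holder: The smaller round holder of grey plastic, fixed to the bench: a shallow dish 72 mm outside and 62 mm inside diameter, floor 4 mm thick, rim top 14 mm above the bench. Origin: centre of its underside on the bench; z up.
- flask_holder: The rectangular holder of grey plastic, fixed to the bench: a shallow tray 100 mm (its x) by 72 mm (its y) outside, 90 by 62 mm inside, floor 4 mm thick, rim top 14 mm above the bench. The flask stands in it with its long side along the tray's x, either way round. Origin: centre of its underside on the bench; z up.
- tube: Round aluminium sampling tube with black ends, 36 mm diameter, 160 mm long, about 220 g, lying on the bench, free to roll. Origin: on its axis at mid-length (18 mm above the bench at the start); x along its axis; its y and z turn as it rolls.
- cradle: Grey fixed V-cradle: floor plate 150 (its x) by 100 mm (its y), 8 mm thick. Two V-notched saddles, 14 mm thick, at x = +-52 mm, y = -46 to +2 mm, tops 33 mm above the bench. The laid tube's axis runs along x at y = -22 mm, 39.5 mm above the bench, its middle at x = 0. Low rail along x: inner face at y = +42 mm, top 20 mm above the bench. Origin: centre of its underside; z up.
- chock_place (a point): The chock's place on the cradle: a point on the top of the floor plate (8 mm above the bench) midway between the saddles, between the laid tube and the rail, at cradle x = 0, y = +19 mm; same axes as the cradle. The chock's underside is centred here, its x along this x, either way round.
- chock: Wooden chock, a block 44 mm long (its x, square ends), 30 mm wide at the bottom (its y) and 14 mm at the top (the two long sides slope), 36 mm high, about 50 g, standing on the bench; grip it by its square ends, fingers closing along its x. Origin: centre of its underside; z up.
Mind the look-alikes: they are no part of the job. There is more than one size of the tube; the one meant has the size given above. Leave any purple look-alike of the jar_holder alone.

How it is judged:
By the outcome, as a careful person would: the job done as asked, in the order asked, and still so for the second after the job is handed in, with the robot touching nothing.
It also fails if it takes over 134 s, if anything falls off the work surface, if the arm or the gripper's body presses on something with over 40 N, if the wrist force passes 120 N, or if a joint passes its speed limit or range.

## Robot

A 7-joint arm with a two-finger parallel gripper is mounted at the origin on the work surface. World frame = base frame: x ahead of the robot, y to its left, z up, the work surface at z = 0. Lengths are in m, angles in rad, forces in N, time in s.
With the tool pointing down it reaches from about 0.425 to 0.925 m from the base axis. Payload 6.8 kg.
Tool frame: the origin (TCP) lies at the centre of the arm's flange, where the gripper is bolted on; the fingertips stand 173 mm ahead of it and the grasp point (between the pads) lies 155 mm ahead of it; z points along the fingers, y is the direction in which the jaws open and shut (so a half turn about z gives the same grasp; the last joint's range is limited). The gripper opens to 85 mm and grips with 20 to 120 N. Pads are 22 mm wide; open, the fingers measure 114 mm over their backs; the gripper's body (76 mm by 85 mm) begins 54 mm behind the grasp point. The pads swing forward as they close: fully open they stand 13 mm farther back than shut.
Start: joints at [1.113, 0.477, 0.022, 1.555, -0.011, 1.109, -0.083], TCP at [0.231, -0.634, 0.405] pointing down, gripper open.
Joint ranges: [-2.96, 2.96], [-0.34, 2.1], [-1.41, 1.46], [0.24, 2.44], [-1.37, 4.51], [0.17, 1.92], [-2.96, 2.96]. Speed limits (rad/s): [2.39, 2.39, 3.14, 3.14, 3.14, 3.14, 3.14].

## Interface

Orientations are given as a rotation vector (axis times angle).
In Python, from bench import readout, grab_frame, camera_model, r gives the robot as it stands.
- The arm moves only by the tool apply_moves, never from a script. Its argument "deltas" is a list of rows, each an object with "xyz": the shift along the world's x, y, z in m, a list of three; "turn": the turn about the world's z in rad. In form: [{"xyz": [dx, dy, dz], "turn": turn}, ...]. A call has 1 to 12 rows; each row shifts and turns the commanded pose from where the row before left it; what a row does not reach is not made up. A row lasts 1/12 s, in which the tool goes at most 41.7 mm and 7.16 degrees, less where a joint would pass 70% of its speed; a pose out of reach is approached as far as the arm can. A call with a gripper value outside its range is refused whole. "claw" is the gripper's target within -1 to 1 (shut at 1, half-way at 0, fully open at -1), set as the call begins (left out, the last holds). The fingers move at their own pace and stop on an object; "squeeze" is the grip in N (left out, the last holds). Time passes only in rows, so rows that do not move let the fingers close. It gives the time, the measured TCP pose, the force and the opening at its end, in the units of the state.
- readout.get_obs(): the state, without advancing time (a new reading comes with each control period).
- grab_frame(name): name is "side" or "top"; returns the picture (400x640x3 uint8, red, green, blue); there is no depth.
- camera_model(name): a dict with "intrinsics" (3x3 intrinsics, pixels), "R" (3x3) and "t" (3): a world point X has camera coordinates R X + t. Camera axes: x right, y down, z forward; pixel columns grow to the right and rows downward; lengths in m; the calibration is good to about 2 mm. A picture is of the moment at which its call begins. camera_model takes no time and is no camera call.
- r.hand_in(): hands the job in, once; it reports no verdict.
The state is a dict: "clock": time; "joints": joint angles; "qvel": joint speeds; "tau": joint torques, N m; "tcp_pos": TCP position; "orientation": TCP orientation; "contact_force": force on the tool from outside, world axes, zero at the start; "moment": the same for the moment, N m; "grip_width": finger opening in m.
Only numpy, scipy, OpenCV 4.12 (cv2) and the standard library are available. Lean on these libraries where they do the work, as an engineer would, in place of code of your own. Each camera call takes 0.05 s, during which the arm holds its last target.

## Working session

There is one attempt and no reset: what is moved stays moved. The work goes in short steps, Python scripts to look and compute and a tool call to move; the robot and the scene stay as the last step left them, time stands still between calls to the robot, and variables do not carry over. Pictures are saved under pics/ and viewed, and the job is handed in when it is done.

Besides the shell and the picture viewer there is one more tool, called after "Emit:" as a command line: name --argument value ..., lists and objects as JSON in quotes. apply_moves: Moves the arm, as the interface text tells. Its arguments: {"type":"object","properties":{"deltas":{"type":"array"},"claw":{"type":"number"},"squeeze":{"type":"number"}},"required":["deltas"]}

```bash
ls; mkdir -p pics; python3 - <<'E'
from bench import readout, grab_frame, camera_model, r
import cv2
for n in("side","top"):
    f=grab_frame(n); cv2.imwrite(f"pics/{n}0.png",f[:,:,::-1]); c=camera_model(n); print(n,c)
print(readout.get_obs())
E
```

```text
pics
side {'intrinsics': array([[430.84680122,   0.        , 318.04027824],
       [  0.        , 430.84680122, 200.63037519],
       [  0.        ,   0.        ,   1.        ]]), 'R': array([[-0.96672711, -0.25568959,  0.00784426],
       [-0.17607777,  0.64285551, -0.74547529],
       [ 0.18556754, -0.72205237, -0.6664871 ]]), 't': array([0.44049892, 0.15077918, 1.09270855])}
top {'intrinsics': array([[363.08209485,   0.        , 316.89078642],
       [  0.        , 363.08209485, 197.5321995 ],
       [  0.        ,   0.        ,   1.        ]]), 'R': array([[-9.59176332e-04, -9.99997460e-01, -2.03967540e-03],
       [-9.89142428e-01,  1.24850516e-03, -1.46954747e-01],
       [ 1.46956920e-01,  1.87657397e-03, -9.89141113e-01]]), 't': array([-0.03667408,  0.47270404,  1.01263003])}
{'clock': 0.1, 'joints': array([ 1.11291591,  0.47772332,  0.02237466,  1.55636171, -0.01147856,
        1.1093027 , -0.08306892]), 'qvel': array([ 0.00281958, -0.00095543,  0.00050627, -0.00347989, -0.00104748,
        0.00091894,  0.00025338]), 'tau': array([ 3.84366052e-03, -5.97766614e+01,  1.61354173e+00, -2.81957370e+01,
        1.28266308e-02,  5.05397198e-03, -7.94454593e-06]), 'tcp_pos': array([ 0.23122003, -0.63389429,  0.40381553]), 'orientation': array([-3.09207840e+00, -5.46407262e-01,  6.93406292e-04]), 'contact_force': array([ 0.26826615, -0.72991425, -0.16505393]), 'moment': array([-0.02313539, -0.00627272, -0.00312788]), 'grip_width': 0.08564947887504029}
```

View pics/side0.png

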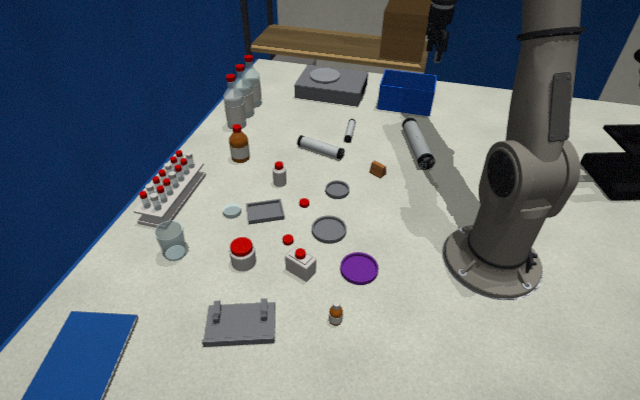

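View pics/top0.png

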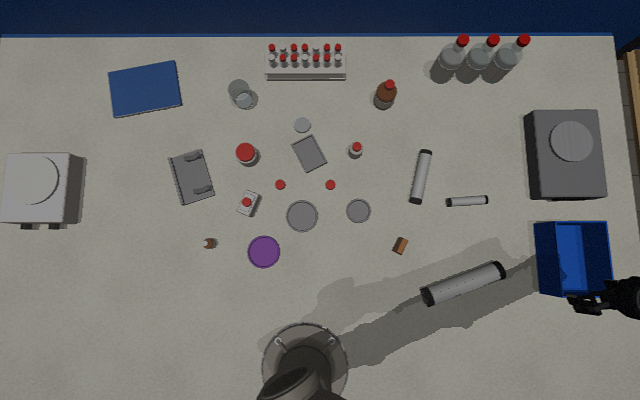

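The top view shows the jar (246,155), flask (248,203), vial (356,149), cradle (192,177), flask tray (309,153), round dishes (302,215) and (358,211), purple dish (264,251), chock (400,245), and tubes at (421,176), (466,201) and (463,283).

```bash
cat > h.py <<'E'
import numpy as np, cv2
from bench import readout, grab_frame, camera_model, r
def ray(n,u,v,z):
    c=camera_model(n);K,R,t=c["intrinsics"],c["R"],c["t"]
    d=R.T@np.linalg.inv(K)@np.array([u,v,1.]);o=-R.T@t
    return o+d*(z-o[2])/d[2]
def proj(n,X):
    c=camera_model(n);p=c["intrinsics"]@(c["R"]@np.array(X,float)+c["t"]);return p[:2]/p[2]
def crop(n,f,u0,v0,u1,v1,s,name):
    cv2.imwrite(f"pics/{name}.png",cv2.resize(f[v0:v1,u0:u1,::-1],None,fx=s,fy=s,interpolation=cv2.INTER_CUBIC))
E
python3 - <<'E'
from h import *
T=cv2.imread("pics/top0.png")[:,:,::-1];S=cv2.imread("pics/side0.png")[:,:,::-1]
crop("top",T,150,120,350,270,4,"t_a");crop("top",T,330,120,530,270,4,"t_b")
crop("side",S,190,200,390,350,4,"s_a");crop("side",S,220,100,420,240,4,"s_b")
E
```

```text
(no output)
```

View pics/t_a.png

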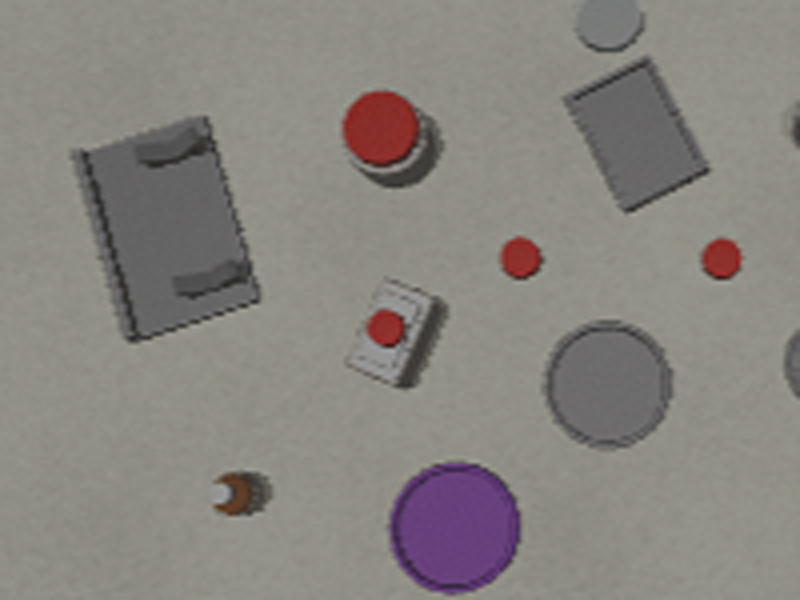

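View pics/t_b.png

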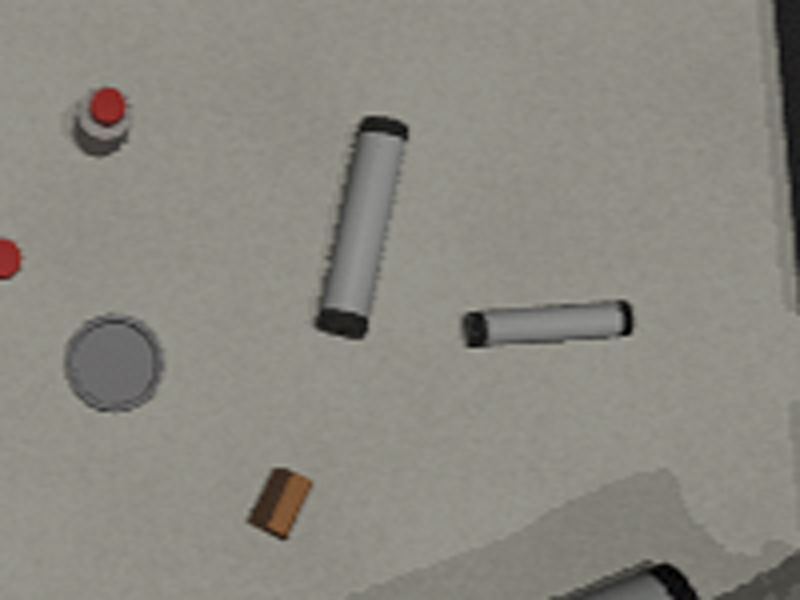

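View pics/s_a.png

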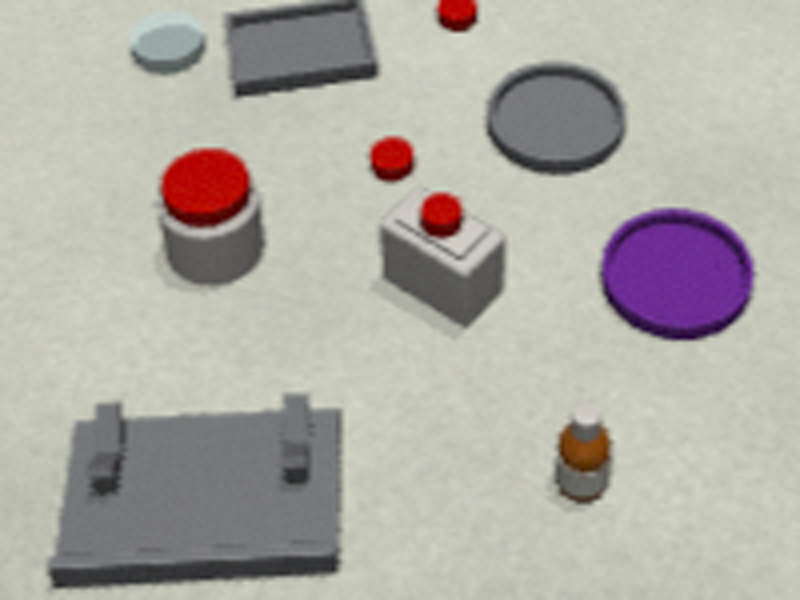

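View pics/s_b.png

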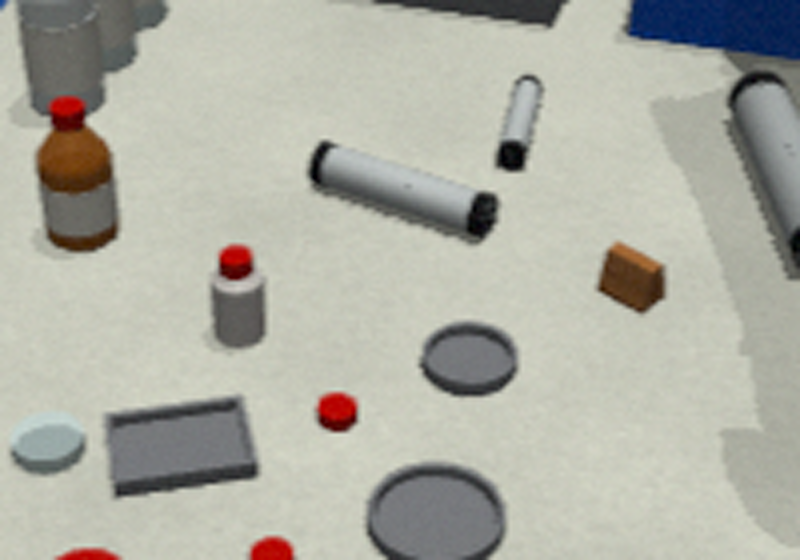

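```bash
python3 - <<'E'
from h import *
np.set_printoptions(precision=4,suppress=True)
for n in("top","side"):
    I=cv2.imread(f"pics/{n}0.png");H=cv2.cvtColor(I,cv2.COLOR_BGR2HSV)
    red=(((H[...,0]<6)|(H[...,0]>174))&(H[...,1]>150)&(H[...,2]>60)).astype(np.uint8)
    br=((H[...,0]>=6)&(H[...,0]<20)&(H[...,1]>110)).astype(np.uint8)
    g=I.astype(int).max(2);gray=((H[...,1]<30)&(g<(122 if n=="top" else 115))&(g>40)).astype(np.uint8)
    for nm,m,amin in(("red",red,25),("brown",br,60),("gray",gray,150)):
        k,l,s,c=cv2.connectedComponentsWithStats(m)
        for i in range(1,k):
            if amin<s[i,4]<6000:
                z={"red":.064,"brown":.036,"gray":.014}[nm]
                cn=max(cv2.findContours((l==i).astype(np.uint8),cv2.RETR_EXTERNAL,cv2.CHAIN_APPROX_NONE)[0],key=len)
                rr=cv2.minAreaRect(cn)
                print(n,nm,s[i],c[i],ray(n,*c[i],z)[:2],[np.round(q,1).tolist() for q in rr])
E
```

```text
top red [457  34  12  11  97] [462.9588  38.7732] [ 0.9487 -0.4754] [[462.5, 39.0], [10.0, 11.0], 90.0]
top red [488  34  12  11  97] [493.5876  38.6701] [ 0.9488 -0.5671] [[493.8, 38.8], [10.6, 9.9], 45.0]
top red [519  34  11  10  94] [524.   38.5] [ 0.9491 -0.6581] [[524.0, 38.5], [9.0, 10.0], 90.0]
top red [269  44   6   6  28] [271.3571  46.6071] [0.9246 0.0984] [[271.5, 46.5], [5.0, 5.0], 90.0]
top red [291  44   6   6  30] [293.5  46.5] [0.9248 0.0322] [[293.5, 46.5], [5.0, 5.0], 90.0]
top red [302  44   6   6  30] [304.5  46.5] [ 0.9248 -0.0007] [[304.5, 46.5], [5.0, 5.0], 90.0]
top red [324  44   6   6  29] [326.5517  46.6897] [ 0.924  -0.0666] [[326.5, 46.5], [5.0, 5.0], 90.0]
top red [335  44   6   6  30] [337.5  46.6] [ 0.9242 -0.0993] [[337.5, 46.5], [5.0, 5.0], 90.0]
top red [280  54   6   6  30] [282.3667  56.6333] [0.8924 0.0651] [[282.5, 56.5], [5.0, 5.0], 90.0]
top red [291  54   6   6  32] [293.5  56.5] [0.8928 0.032 ] [[293.5, 56.5], [5.0, 5.0], 90.0]
top red [313  54   6   6  31] [315.5806  56.5484] [ 0.8925 -0.0338] [[315.5, 56.5], [5.0, 5.0], 90.0]
top red [324
[... 6007 characters left out ...]
 [265.9708 212.2701] [ 0.606 -0.002] [[264.6, 211.5], [20.4, 35.5], 81.9]
side gray [312 216  34  28 256] [328.6992 229.8047] [0.4216 0.0181] [[328.5, 229.5], [27.0, 33.0], 90.0]
side gray [159 233  28  26 194] [171.8505 243.6392] [0.7988 0.1724] [[172.8, 245.9], [19.6, 24.9], 72.3]
side gray [231 252  25  19 271] [243.6052 263.0923] [0.5966 0.1844] [[243.8, 262.5], [16.1, 24.4], 77.7]
side gray [286 258  30  24 364] [300.3874 269.6374] [0.4559 0.1674] [[299.9, 269.9], [30.2, 20.8], 6.1]
side gray [102 317  36  83 172] [119.5756 358.9535] [0.7433 0.4838] [[119.9, 358.2], [2.4, 89.2], 23.2]
side gray [202 337  73  10 362] [238.0939 342.2707] [0.5265 0.387 ] [[238.2, 342.3], [5.8, 72.2], 86.1]
```

```bash
python3 - <<'E'
from h import *
T=cv2.imread("pics/top0.png")[:,:,::-1];S=cv2.imread("pics/side0.png")[:,:,::-1]
a=lambda f,u,v,w,h,s=6:cv2.resize(f[v:v+h,u:u+w,::-1],None,fx=s,fy=s,interpolation=cv2.INTER_CUBIC)
A=a(T,162,145,60,64);B=a(S,200,292,80,60)
C=np.zeros((400,860,3),np.uint8);C[:A.shape[0],:360]=A;C[:360,380:860]=B;cv2.imwrite("pics/cr.png",C[:,:800] if 0 else cv2.resize(C,(800,372)))
# flask T, tray T, tube T, chock T, chock S
C=np.zeros((600,800,3),np.uint8)
C[:280,:280]=a(T,230,183,35,35,8);C[:280,290:610]=a(T,289,133,40,35,8)
C[300:460,0:150]=0
C[290:590,:300]=a(T,385,230,30,30,10);C[290:590,310:610]=a(S,362,155,30,30,10)
cv2.imwrite("pics/det.png",C)
c=camera_model("top");print(-c["R"].T@c["t"]);c=camera_model("side");print(-c["R"].T@c["t"])
E
```

```text
[ 0.31872345 -0.03916444  1.07102529]
[0.24961987 0.80469456 0.83722292]
```

View pics/cr.png

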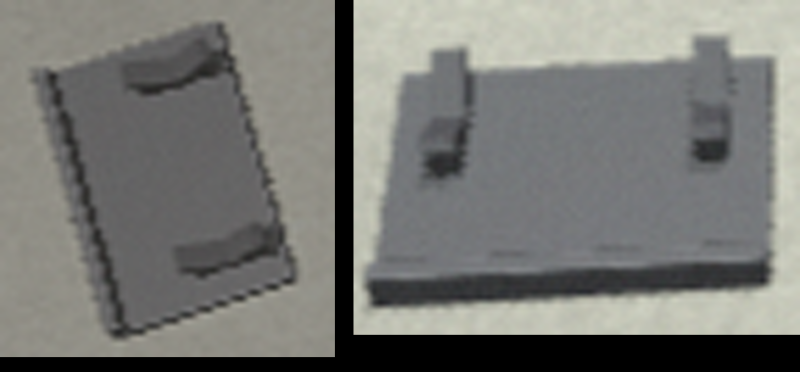

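View pics/det.png

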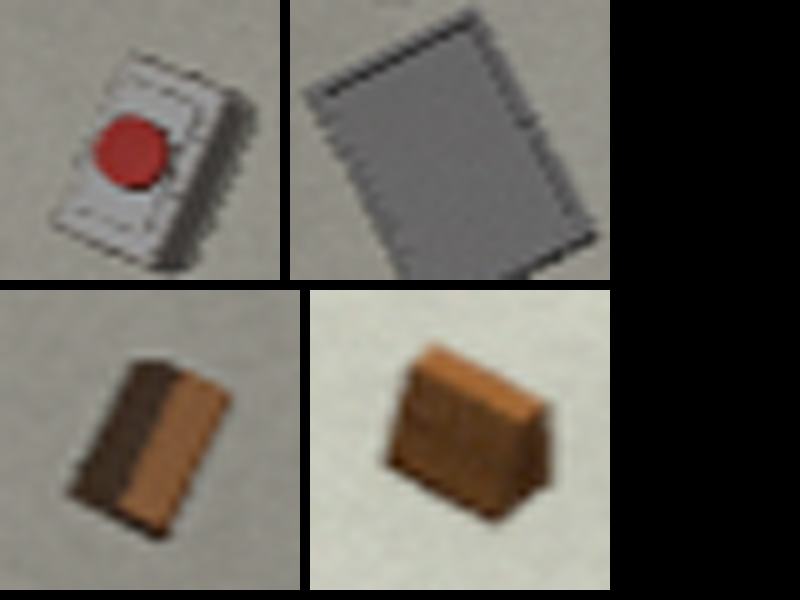

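```bash
python3 - <<'E'
from h import *
from scipy.spatial.transform import Rotation as Ro
np.set_printoptions(precision=4,suppress=True)
def P(n,u0,v0,s,x,y,z,ox=0,oy=0): return ray(n,(x-ox+.5)/s-.5+u0,(y-oy+.5)/s-.5+v0,z)[:2]
def fit(M,W,l):
    M=np.array(M,float);W=np.array(W);m,w=M.mean(0),W.mean(0)
    A=(M-m);B=W-w;th=np.arctan2((A[:,0]*B[:,1]-A[:,1]*B[:,0]).sum(),(A*B).sum())
    R=np.array([[np.cos(th),-np.sin(th)],[np.sin(th),np.cos(th)]]);t=w-R@m
    print(l,t,"yaw",th,np.degrees(th),"res mm",np.round(1000*(W-(M@R.T+t)),1).tolist());return t,th
s=800/860*6
c=lambda x,y,z:P("top",162,145,s,x,y,z)
d=lambda x,y,z:P("side",200,292,s,x,y,z,380*800/860)
# top view
mt=[(.075,-.05),(-.075,-.05),(.075,.05),(.075,.042)]
wt=[c(222,22,.004),c(296,280,.004),c(33,70,.02),c(50,72,.014)]
fit(mt,wt,"cradle top")
ms=[(.075,.05),(-.075,.05),(.075,-.05),(-.075,-.05),(.075,.05),(-.075,.05)]
ws=[d(372,305,0),d(770,284,0),d(403,75,.008),d(773,58,.008),d(368,283,.02),d(770,262,.02)]
fit(ms,ws,"cradle side");fit(mt+ms,wt+ws,"cradle both")
q=lambda x,y,z:P("top",385,230,10,x,y,z,0,290)
fit([(.022,-.007),(.022,.007),(-.022,.007),(-.022,-.007)],[q(232,398,.036),q(180,370,.036),q(122,512,.036),q(167,540,.036)],"chock top")
q=lambda x,y,z:P("side",362,155,10,x,y,z,310,290)
W=[q(435,345,.036),q(415,363,.036),q(530,420,.036),q(550,402,.036),q(385,462,0),q(495,522,0)];print(np.array(W))
q=lambda x,y,z:P("top",230,183,8,x,y,z)
fit([(.034,.02),(.034,-.02),(-.034,-.02),(-.034,.02)],[q(133,50,.054),q(230,90,.054),q(158,270,.054),q(52,220,.054)],"flask")
q=lambda x,y,z:P("top",150,120,4,x,y,z)
fit([(.05,.036),(.05,-.036),(-.05,-.036),(-.05,.036)],[q(567,99,.01),q(649,60,.01),q(708,170,.01),q(627,212,.01)],"tray")
q=lambda x,y,z:P("top",330,120,4,x,y,z)
fit([(.08,.018),(.08,-.018),(-.08,-.018),(-.08,.018)],[q(361,117,.018),q(409,124,.018),q(366,338,.018),q(316,326,.018)],"tube top")
q=lambda x,y,z:P("side",220,100,4,x,y,z)
print("tube side",np.array([q(317,161,.018),q(489,218,.018)]),np.mean([q(317,161,.018),q(489,218,.018)],0))
print("jar",ray("top",244.64,151.58,.062),ray("side",241,246.3,.057))
print("vial",ray("top",356.55,146.07,.071),ray("side",278.47,165.2,.066))
print("flaskcap",ray("top",246.07,201.53,.071),ray("side",299.9,253.3,.064))
print("jh",ray("top",301.56,215.73,.01),"vh",ray("top",358,210.4,.01))
T=Ro.from_rotvec(readout.get_obs()["orientation"]).as_matrix();print(T,np.arctan2(T[1,1],T[0,1]))
E
```

```text
cradle top [0.5409 0.3374] yaw 0.3187769775687446 18.264575420625583 res mm [[0.2, -0.2], [0.6, 0.8], [0.6, -0.8], [-1.4, 0.2]]
cradle side [0.5425 0.3381] yaw 0.3214559944405474 18.41807178062422 res mm [[1.3, -1.5], [1.3, -1.5], [-0.2, 0.9], [-0.1, 1.3], [-1.6, 0.2], [-0.7, 0.6]]
cradle both [0.5419 0.3378] yaw 0.3192707496860153 18.292866478986433 res mm [[-0.8, -0.7], [-0.4, 0.4], [-0.3, -1.2], [-2.3, -0.2], [1.8, -1.1], [1.9, -1.4], [0.5, 1.3], [0.7, 1.5], [-1.1, 0.6], [-0.1, 0.7]]
chock top [ 0.3337 -0.2777] yaw -0.45018201690990545 -25.79352958162464 res mm [[-0.8, -0.7], [1.0, 1.1], [0.8, -0.3], [-0.9, -0.1]]
[[ 0.3526 -0.2934]
 [ 0.357  -0.2825]
 [ 0.3183 -0.263 ]
 [ 0.3137 -0.2737]
 [ 0.3624 -0.2771]
 [ 0.3243 -0.2563]]
flask [0.4567 0.159 ] yaw -0.39404528421593776 -22.57713172260623 res mm [[-0.7, -0.7], [0.3, 1.4], [-1.0, -0.8], [1.4, 0.1]]
tray [ 0.6108 -0.0137] yaw 0.4770694587156647 27.334066518998256 res mm [[0.1, -1.5], [-2.5, 0.6], [0.7, 2.2], [1.7, -1.2]]
tube top [ 0.5394 -0.3433] yaw -0.2398257188360493 -13.741001507996755 res mm [[0.4, -0.3], [3.5, -1.0], [-2.2, 0.1], [-1.8, 1.3]]
tube side [[ 0.6192 -0.364 ]
 [ 0.461  -0.3223]] [ 0.5401 -0.3431]
jar [0.602  0.1696 0.062 ] [0.6045 0.1694 0.057 ]
vial [ 0.6151 -0.1502  0.071 ] [ 0.6173 -0.1518  0.066 ]
flaskcap [0.4563 0.1597 0.071 ] [0.4585 0.1592 0.064 ]
jh [0.4225 0.0079 0.01  ] vh [ 0.438  -0.1579  0.01  ]
[[ 0.9394  0.3427 -0.0007]
 [ 0.3427 -0.9394  0.0015]
 [-0.0002 -0.0017 -1.    ]] -1.2209838954892998
```

Emit:
apply_moves --deltas '[{"xyz": [0.01, 0.01, 0], "turn": -0.02}, {"xyz": [0.026, 0.025, 0], "turn": -0.05}, {"xyz": [0.026, 0.025, 0], "turn": -0.05}, {"xyz": [0.026, 0.025, -0.005], "turn": -0.05}, {"xyz": [0.026, 0.025, -0.01], "turn": -0.06}, {"xyz": [0.028, 0.026, -0.014], "turn": -0.06}, {"xyz": [0.028, 0.026, -0.015], "turn": -0.06}, {"xyz": [0.028, 0.026, -0.016], "turn": -0.06}, {"xyz": [0.028, 0.026, -0.016], "turn": -0.06}, {"xyz": [0.028, 0.026, -0.016], "turn": -0.06}, {"xyz": [0.028, 0.026, -0.016], "turn": -0.05}, {"xyz": [0.026, 0.024, -0.01], "turn": -0.01}]' --claw -1 --squeeze 40

```text
clock: 1.1
tcp_pos: [0.5403, -0.3417, 0.2846]
orientation: [-3.117, 0.379, 0.004]
contact_force: [0.4, -0.1, -0.2]
grip_width: 0.0852
```

```bash
cat > st.py <<'E'
from h import *
from scipy.spatial.transform import Rotation as Ro
def st():
    o=readout.get_obs();T=Ro.from_rotvec(o["orientation"]).as_matrix()
    print("t %.2f"%o["clock"],"pos",np.round(o["tcp_pos"],4),"yang %.3f"%np.arctan2(T[1,1],T[0,1]),"tilt",np.round(T[:2,2],3),"F",np.round(o["contact_force"],1),"w %.4f"%o["grip_width"],"q",np.round(o["joints"],2))
if __name__=="__main__": st()
E
python3 st.py
```

```text
t 1.10 pos [ 0.5403 -0.3417  0.2846] yang -1.813 tilt [-0.002  0.001] F [ 0.4 -0.1 -0.2] w 0.0852 q [ 0.44  0.55  0.04  1.75 -0.03  0.85 -1.32]
```

Emit:
apply_moves --deltas '[{"xyz": [0, -0.001, -0.015], "turn": 0}, {"xyz": [0, 0, -0.025], "turn": 0}, {"xyz": [0, 0, -0.025], "turn": 0}, {"xyz": [0, 0, -0.02], "turn": 0}, {"xyz": [0, 0, -0.013], "turn": 0}, {"xyz": [0, 0, -0.007], "turn": 0}, {"xyz": [0, 0, 0], "turn": 0}, {"xyz": [0, 0, 0], "turn": 0}]'

```text
clock: 1.77
tcp_pos: [0.5396, -0.3454, 0.1822]
orientation: [3.119, -0.377, 0.001]
contact_force: [-0.0, 0.4, -1.0]
grip_width: 0.0856
```

```bash
python3 - <<'E'
from st import *
st()
T=grab_frame("top");S=grab_frame("side")
crop("top",T,370,120,470,220,4,"g1t");crop("side",S,270,90,390,200,4,"g1s")
a=cv2.imread("pics/g1t.png");b=cv2.imread("pics/g1s.png");c=np.zeros((440,800,3),np.uint8);c[:400,:380]=a[:,:380];c[:440,400:800]=b[:,:400];cv2.imwrite("pics/g1.png",c)
E
```

```text
t 1.77 pos [ 0.5396 -0.3454  0.1822] yang -1.811 tilt [ 0. -0.] F [-0.   0.4 -1. ] w 0.0856 q [ 0.45  0.69  0.03  1.78 -0.03  0.67 -1.31]
```

View pics/g1.png

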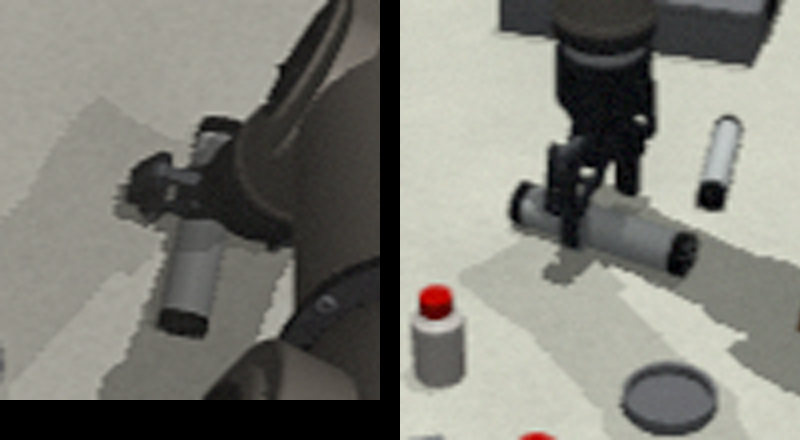

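Emit:
apply_moves --deltas '[{"xyz": [0.0005, 0.002, -0.007], "turn": 0}, {"xyz": [0, 0, 0], "turn": 0}, {"xyz": [0, 0, 0], "turn": 0}]'

```text
clock: 2.12
tcp_pos: [0.5399, -0.3428, 0.1747]
orientation: [-3.119, 0.376, 0.0]
contact_force: [0.2, 0.8, -0.1]
grip_width: 0.0852
```

Emit:
apply_moves --deltas '[{"xyz": [0, 0, 0], "turn": 0}, {"xyz": [0, 0, 0], "turn": 0}, {"xyz": [0, 0, 0], "turn": 0}, {"xyz": [0, 0, 0], "turn": 0}, {"xyz": [0, 0, 0], "turn": 0}, {"xyz": [0, 0, 0], "turn": 0}, {"xyz": [0, 0, 0], "turn": 0}, {"xyz": [0, 0, 0], "turn": 0}]' --claw 1 --squeeze 50

```text
clock: 2.78
tcp_pos: [0.54, -0.3431, 0.175]
orientation: [3.119, -0.376, 0.001]
contact_force: [-0.3, 0.5, 4.7]
grip_width: 0.0345
```

```bash
python3 st.py
```

```text
t 2.78 pos [ 0.54   -0.3431  0.175 ] yang -1.811 tilt [ 0. -0.] F [-0.3  0.5  4.7] w 0.0345 q [ 0.45  0.7   0.03  1.79 -0.03  0.66 -1.32]
```

Emit:
apply_moves --deltas '[{"xyz": [0, 0, 0.006], "turn": 0}, {"xyz": [0, 0, 0.015], "turn": 0}, {"xyz": [0, 0, 0.025], "turn": 0}, {"xyz": [0, 0.005, 0.03], "turn": 0}, {"xyz": [0, 0.015, 0.025], "turn": 0.03}, {"xyz": [0, 0.025, 0.014], "turn": 0.03}, {"xyz": [0, 0.035, 0], "turn": 0.03}, {"xyz": [0, 0.035, 0], "turn": 0.03}, {"xyz": [0, 0.035, 0], "turn": 0.03}, {"xyz": [0, 0.035, 0], "turn": 0.03}, {"xyz": [0, 0.035, 0], "turn": 0.03}, {"xyz": [0, 0.035, 0], "turn": 0.03}]'

```text
clock: 3.78
tcp_pos: [0.5392, -0.0867, 0.2896]
orientation: [3.141, 0.002, -0.001]
contact_force: [1.0, 0.1, -2.9]
grip_width: 0.0346
```

Emit:
apply_moves --deltas '[{"xyz": [0, 0.035, 0], "turn": 0.03}, {"xyz": [0, 0.035, 0], "turn": 0.03}, {"xyz": [0, 0.035, 0], "turn": 0.03}, {"xyz": [0, 0.035, 0], "turn": 0.03}, {"xyz": [0, 0.035, 0], "turn": 0.03}, {"xyz": [0, 0.035, 0], "turn": 0.03}, {"xyz": [0.002, 0.035, 0], "turn": 0.03}, {"xyz": [0.003, 0.035, 0], "turn": 0.03}, {"xyz": [0.004, 0.035, 0], "turn": 0.03}, {"xyz": [0, 0.035, 0], "turn": 0.03}, {"xyz": [0, 0.03, 0], "turn": 0.019}, {"xyz": [0, 0.02, 0], "turn": 0}]'

```text
clock: 4.78
tcp_pos: [0.5477, 0.3156, 0.2894]
orientation: [-3.099, -0.505, 0.001]
contact_force: [-1.0, 0.1, -2.7]
grip_width: 0.0346
```

```bash
python3 - <<'E'
from st import *
st()
T=grab_frame("top");S=grab_frame("side")
crop("top",T,140,120,240,220,4,"g2t");crop("side",S,180,230,300,350,4,"g2s")
a=cv2.imread("pics/g2t.png");b=cv2.imread("pics/g2s.png");c=np.zeros((480,800,3),np.uint8);c[:400,:380]=a[:,:380];c[:480,400:800]=b[:,:400];cv2.imwrite("pics/g2.png",c)
E
```

```text
t 4.78 pos [0.5477 0.3156 0.2894] yang -1.248 tilt [-0.001  0.001] F [-1.   0.1 -2.7] w 0.0346 q [-0.47  0.54 -0.21  1.75  0.14  0.87 -1.98]
```

View pics/g2.png

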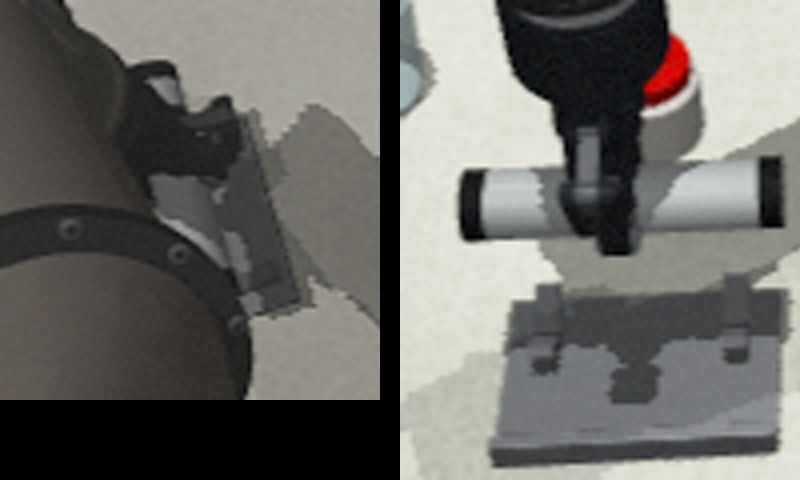

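```bash
python3 - <<'E'
from h import *
A=ray("side",180+59/4-.4,230+206/4-.4,.132);B=ray("side",180+384/4-.4,230+191/4-.4,.132)
print(A,B,(A+B)/2,np.linalg.norm(A-B),np.arctan2(*(A-B)[1::-1]))
E
```

```text
[0.62512527 0.34333309 0.132     ] [0.46950779 0.29129999 0.132     ] [0.54731653 0.31731654 0.132     ] 0.1640860873260118 0.32267912462847725
```

Emit:
apply_moves --deltas '[{"xyz": [0.001, 0.001, -0.015], "turn": 0}, {"xyz": [0, 0, -0.025], "turn": 0}, {"xyz": [0, 0, -0.02], "turn": 0}, {"xyz": [0, 0, -0.012], "turn": 0}, {"xyz": [0, 0, -0.007], "turn": 0}, {"xyz": [0, 0, -0.005], "turn": 0}, {"xyz": [0, 0, -0.003], "turn": 0}, {"xyz": [0, 0, -0.003], "turn": 0}, {"xyz": [0, 0, 0], "turn": 0}, {"xyz": [0, 0, 0], "turn": 0}]'

```text
clock: 5.72
tcp_pos: [0.5501, 0.3138, 0.2008]
orientation: [-3.1, -0.499, -0.003]
contact_force: [-0.4, 2.2, -0.6]
grip_width: 0.0342
```

```bash
python3 - <<'E'
from st import *
st()
S=grab_frame("side")
crop("side",S,180,230,300,350,5,"g3")
E
```

```text
t 5.72 pos [0.5501 0.3138 0.2008] yang -1.251 tilt [0.002 0.002] F [-0.4  2.2 -0.6] w 0.0342 q [-0.48  0.66 -0.18  1.79  0.17  0.71 -2.01]
```

View pics/g3.png

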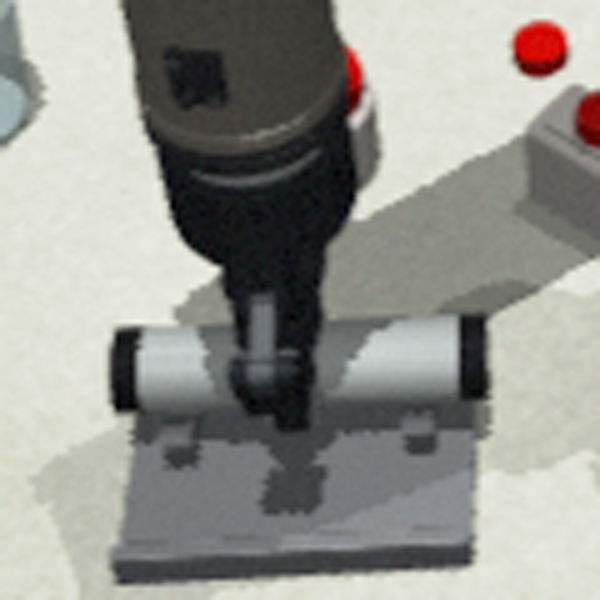

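Emit:
apply_moves --deltas '[{"xyz": [-0.001, 0.002, -0.001], "turn": 0}, {"xyz": [0, 0, 0], "turn": 0}, {"xyz": [0, 0, -0.001], "turn": 0}, {"xyz": [0, 0, 0], "turn": 0}]'

```text
clock: 6.1
tcp_pos: [0.549, 0.3158, 0.1988]
orientation: [-3.1, -0.499, -0.002]
contact_force: [-2.1, 2.5, 6.1]
grip_width: 0.0348
```

```bash
python3 st.py
```

```text
t 6.10 pos [0.549  0.3158 0.1988] yang -1.252 tilt [0.001 0.002] F [-2.1  2.5  6.1] w 0.0348 q [-0.49  0.66 -0.18  1.79  0.17  0.71 -2.01]
```

Emit:
apply_moves --deltas '[{"xyz": [0, 0, 0], "turn": 0}, {"xyz": [0, 0, 0], "turn": 0}, {"xyz": [0, 0, 0], "turn": 0}, {"xyz": [0, 0, 0], "turn": 0}, {"xyz": [0, 0, 0], "turn": 0}, {"xyz": [0, 0, 0], "turn": 0}]' --claw -1

```text
clock: 6.6
tcp_pos: [0.5488, 0.3147, 0.1976]
orientation: [3.102, 0.498, -0.0]
contact_force: [-0.5, 0.1, -0.3]
grip_width: 0.0853
```

Emit:
apply_moves --deltas '[{"xyz": [0, 0, 0.01], "turn": 0}, {"xyz": [0, 0, 0.025], "turn": 0}, {"xyz": [0, 0, 0.03], "turn": 0}, {"xyz": [0, 0, 0.025], "turn": 0}, {"xyz": [0.01, -0.025, 0], "turn": 0}, {"xyz": [0.01, -0.035, 0], "turn": 0}, {"xyz": [0.01, -0.035, 0], "turn": 0}, {"xyz": [0.01, -0.03, 0], "turn": 0}, {"xyz": [0.01, -0.02, 0], "turn": 0}, {"xyz": [0.004, -0.001, 0], "turn": 0}, {"xyz": [0, 0, 0], "turn": 0}]'

```text
clock: 7.52
tcp_pos: [0.604, 0.1667, 0.2885]
orientation: [3.102, 0.492, 0.002]
contact_force: [-0.5, 0.5, 0.7]
grip_width: 0.0852
```

```bash
python3 - <<'E'
from st import *
st()
S=grab_frame("side");T=grab_frame("top")
a=cv2.resize(S[230:350,180:290,::-1],None,fx=4,fy=4,interpolation=cv2.INTER_CUBIC);b=cv2.resize(T[130:225,150:240,::-1],None,fx=4,fy=4,interpolation=cv2.INTER_CUBIC)
c=np.zeros((480,800,3),np.uint8);c[:480,:440]=a;c[:380,440:800]=b;cv2.imwrite("pics/g4.png",c)
E
```

```text
t 7.52 pos [0.604  0.1667 0.2885] yang -1.256 tilt [ 0.001 -0.   ] F [-0.5  0.5  0.7] w 0.0852 q [-0.23  0.53 -0.18  1.77  0.12  0.86 -1.73]
```

View pics/g4.png

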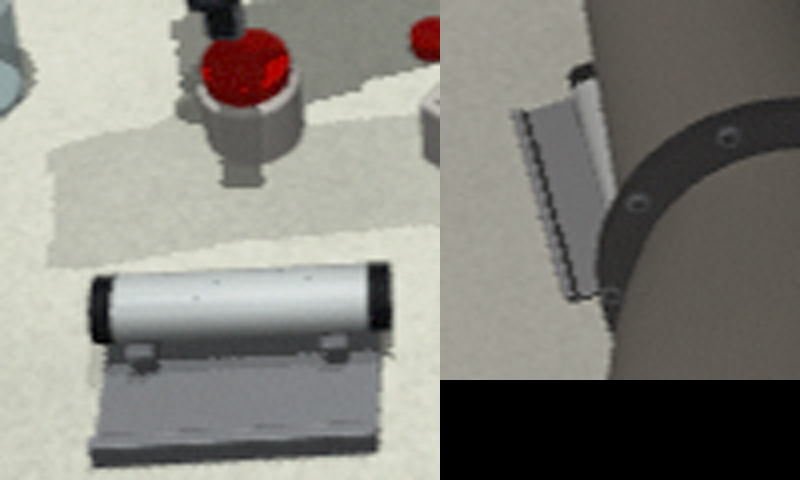

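```bash
python3 - <<'E'
from h import *
A=ray("side",180+90/4-.4,230+310/4-.4,.0395);B=ray("side",180+392/4-.4,230+297/4-.4,.0395)
m=(A+B)/2;th=.319;d=m[:2]-[.5425,.3381]
print(A,B,m,np.linalg.norm(A-B),np.arctan2(*(A-B)[1::-1]),"cradle",d@[np.cos(th),np.sin(th)],d@[-np.sin(th),np.cos(th)])
E
```

```text
[0.62583705 0.34224744 0.0395    ] [0.47042981 0.29158964 0.0395    ] [0.54813343 0.31691854 0.0395    ] 0.16345526520465317 0.3151072932472404 cradle -0.0012936472672831181 -0.021879585113276003
```

Emit:
apply_moves --deltas '[{"xyz": [-0.001, 0.003, -0.015], "turn": 0}, {"xyz": [0, 0, -0.025], "turn": 0}, {"xyz": [0, 0, -0.025], "turn": 0}, {"xyz": [0, 0, -0.02], "turn": 0}, {"xyz": [0, 0, -0.01], "turn": 0}, {"xyz": [0, 0, -0.005], "turn": 0}, {"xyz": [0, 0, 0], "turn": 0}, {"xyz": [0, 0, 0], "turn": 0}]'

```text
clock: 8.28
tcp_pos: [0.6021, 0.1727, 0.1886]
orientation: [-3.101, -0.5, -0.002]
contact_force: [1.0, -0.7, -0.1]
grip_width: 0.0852
```

Emit:
apply_moves --deltas '[{"xyz": [0, 0, 0], "turn": 0}, {"xyz": [0, 0, 0], "turn": 0}, {"xyz": [0, 0, 0], "turn": 0}, {"xyz": [0, 0, 0], "turn": 0}, {"xyz": [0, 0, 0], "turn": 0}, {"xyz": [0, 0, 0], "turn": 0}]' --claw 1 --squeeze 40

```text
clock: 8.78
tcp_pos: [0.6024, 0.1721, 0.1894]
orientation: [-3.101, -0.498, -0.004]
contact_force: [-0.5, -0.3, 6.1]
grip_width: 0.0608
```

```bash
python3 - <<'E'
from st import *
st()
S=grab_frame("side");crop("side",S,190,200,310,320,5,"g5")
E
```

```text
t 8.78 pos [0.6024 0.1721 0.1894] yang -1.252 tilt [0.002 0.001] F [-0.5 -0.3  6.1] w 0.0608 q [-0.26  0.66 -0.16  1.81  0.16  0.68 -1.76]
```

View pics/g5.png

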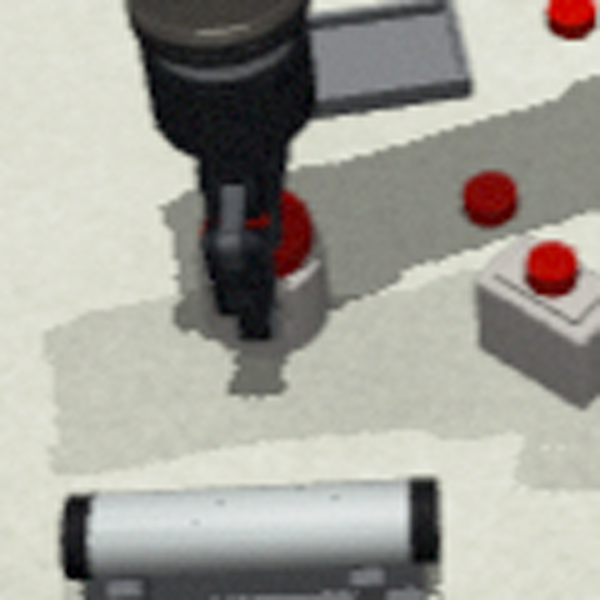

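Emit:
apply_moves --deltas '[{"xyz": [0, 0, 0.01], "turn": 0}, {"xyz": [0, 0, 0.025], "turn": 0}, {"xyz": [0, 0, 0.03], "turn": 0}, {"xyz": [-0.01, -0.01, 0.025], "turn": 0}, {"xyz": [-0.02, -0.019, 0.005], "turn": 0}, {"xyz": [-0.024, -0.022, 0], "turn": 0}, {"xyz": [-0.025, -0.023, 0], "turn": 0}, {"xyz": [-0.025, -0.023, 0], "turn": 0}, {"xyz": [-0.025, -0.023, 0], "turn": 0}, {"xyz": [-0.025, -0.023, 0], "turn": 0}, {"xyz": [-0.017, -0.015, 0], "turn": 0}, {"xyz": [-0.008, -0.006, 0], "turn": 0}]'

```text
clock: 9.83
tcp_pos: [0.4201, 0.0054, 0.2831]
orientation: [3.101, 0.494, -0.003]
contact_force: [-0.5, -0.2, -1.8]
grip_width: 0.0609
```

```bash
python3 - <<'E'
from st import *
st()
S=grab_frame("side");crop("side",S,270,160,390,280,5,"g6")
E
```

```text
t 9.83 pos [0.4201 0.0054 0.2831] yang -1.255 tilt [-0.002 -0.001] F [-0.5 -0.2 -1.8] w 0.0609 q [ 0.01  0.25 -0.19  2.24  0.08  0.66 -1.5 ]
```

View pics/g6.png

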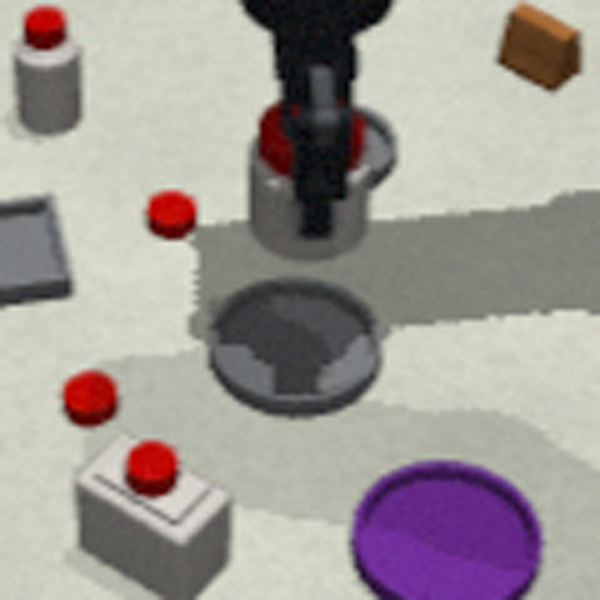

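Emit:
apply_moves --deltas '[{"xyz": [0.004, 0.003, -0.01], "turn": 0}, {"xyz": [0, 0, -0.02], "turn": 0}, {"xyz": [0, 0, -0.02], "turn": 0}, {"xyz": [0, 0, -0.015], "turn": 0}, {"xyz": [0, 0, -0.01], "turn": 0}, {"xyz": [0, 0, -0.005], "turn": 0}, {"xyz": [0, 0, 0], "turn": 0}, {"xyz": [0, 0, 0], "turn": 0}]'

```text
clock: 10.55
tcp_pos: [0.4278, 0.0118, 0.2025]
orientation: [-3.101, -0.5, -0.001]
contact_force: [-0.3, 0.1, -2.0]
grip_width: 0.061
```

```bash
python3 - <<'E'
from st import *
st()
S=grab_frame("side");crop("side",S,270,160,390,280,5,"g7")
E
```

```text
t 10.55 pos [0.4278 0.0118 0.2025] yang -1.251 tilt [0.    0.001] F [-0.3  0.1 -2. ] w 0.0610 q [-0.04  0.42 -0.16  2.27  0.15  0.46 -1.57]
```

View pics/g7.png

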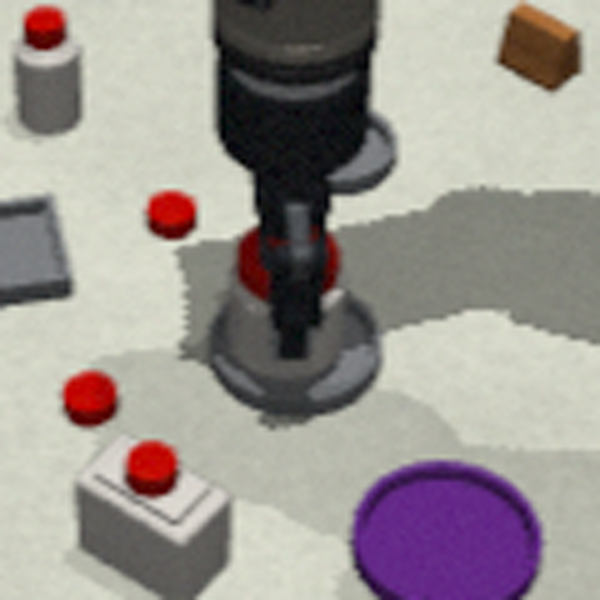

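Emit:
apply_moves --deltas '[{"xyz": [-0.004, -0.004, -0.003], "turn": 0}, {"xyz": [0, 0, -0.002], "turn": 0}, {"xyz": [0, 0, -0.002], "turn": 0}, {"xyz": [0, 0, -0.001], "turn": 0}, {"xyz": [0, 0, 0], "turn": 0}]'

```text
clock: 11.02
tcp_pos: [0.4228, 0.0068, 0.1947]
orientation: [-3.102, -0.498, -0.0]
contact_force: [-0.1, -0.7, -1.9]
grip_width: 0.0607
```

```bash
python3 st.py
```

```text
t 11.02 pos [0.4228 0.0068 0.1947] yang -1.252 tilt [0. 0.] F [-0.1 -0.7 -1.9] w 0.0607 q [-0.03  0.43 -0.15  2.28  0.15  0.43 -1.57]
```

Emit:
apply_moves --deltas '[{"xyz": [0, 0, -0.001], "turn": 0}, {"xyz": [0, 0, -0.0005], "turn": 0}, {"xyz": [0, 0, 0], "turn": 0}]'

```text
clock: 11.27
tcp_pos: [0.4229, 0.0069, 0.1933]
orientation: [3.102, 0.499, 0.0]
contact_force: [-0.8, 0.7, 1.2]
grip_width: 0.0606
```

Emit:
apply_moves --deltas '[{"xyz": [0, 0, 0], "turn": 0}, {"xyz": [0, 0, 0], "turn": 0}, {"xyz": [0, 0, 0], "turn": 0}, {"xyz": [0, 0, 0], "turn": 0}, {"xyz": [0, 0, 0], "turn": 0}]' --claw -1

```text
clock: 11.68
tcp_pos: [0.4229, 0.0069, 0.1932]
orientation: [3.102, 0.499, 0.0]
contact_force: [-0.5, -0.5, 0.3]
grip_width: 0.0851
```

Emit:
apply_moves --deltas '[{"xyz": [0, 0, 0.008], "turn": 0}, {"xyz": [0, 0, 0.02], "turn": 0}, {"xyz": [0, 0, 0.03], "turn": 0}, {"xyz": [0, 0, 0.03], "turn": 0}, {"xyz": [0, 0, 0.01], "turn": 0}]'

```text
clock: 12.1
tcp_pos: [0.4237, 0.007, 0.2951]
orientation: [3.102, 0.498, 0.008]
contact_force: [0.3, -0.1, 0.3]
grip_width: 0.0857
```

```bash
python3 - <<'E'
from st import *
st()
S=grab_frame("side");crop("side",S,270,160,390,280,5,"g8")
E
```

```text
t 12.10 pos [0.4237 0.007  0.2951] yang -1.252 tilt [0.005 0.001] F [ 0.3 -0.1  0.3] w 0.0857 q [ 0.02  0.23 -0.2   2.22  0.07  0.69 -1.49]
```

View pics/g8.png

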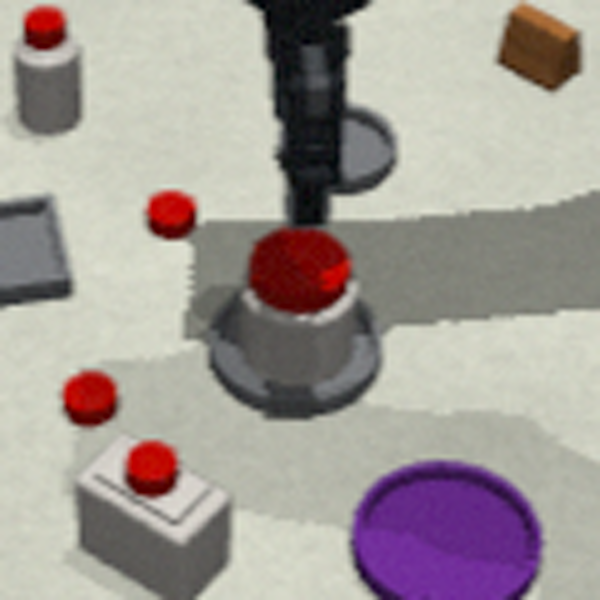

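Emit:
apply_moves --deltas '[{"xyz": [0.004, 0.01, 0], "turn": -0.06}, {"xyz": [0.005, 0.02, 0], "turn": -0.09}, {"xyz": [0.005, 0.022, 0], "turn": -0.09}, {"xyz": [0.005, 0.022, 0], "turn": -0.09}, {"xyz": [0.005, 0.022, 0], "turn": -0.09}, {"xyz": [0.005, 0.022, 0], "turn": -0.09}, {"xyz": [0.004, 0.02, 0], "turn": -0.09}, {"xyz": [0, 0.012, 0], "turn": -0.07}, {"xyz": [0, 0.002, 0], "turn": -0.04}, {"xyz": [0, 0, -0.01], "turn": 0}, {"xyz": [0, 0, -0.02], "turn": 0}, {"xyz": [0, 0, 0], "turn": 0}]'

```text
clock: 13.15
tcp_pos: [0.4544, 0.1578, 0.2583]
orientation: [3.079, -0.608, -0.007]
contact_force: [-0.4, -0.1, -0.2]
grip_width: 0.0854
```

```bash
python3 st.py
```

```text
t 13.15 pos [0.4544 0.1578 0.2583] yang -1.961 tilt [-0.005 -0.002] F [-0.4 -0.1 -0.2] w 0.0854 q [-0.37  0.38 -0.12  2.13  0.07  0.65 -2.49]
```

Emit:
apply_moves --deltas '[{"xyz": [0.002, 0, -0.015], "turn": 0}, {"xyz": [0, 0, -0.025], "turn": 0}, {"xyz": [0, 0, -0.02], "turn": 0}, {"xyz": [0, 0, -0.008], "turn": 0}, {"xyz": [0, 0, -0.002], "turn": 0}, {"xyz": [0, 0, 0], "turn": 0}, {"xyz": [0, 0, 0], "turn": 0}]'

```text
clock: 13.73
tcp_pos: [0.4582, 0.1589, 0.192]
orientation: [-3.081, 0.611, -0.001]
contact_force: [0.4, -0.8, 0.8]
grip_width: 0.0855
```

Emit:
apply_moves --deltas '[{"xyz": [0, 0, 0], "turn": 0}, {"xyz": [0, 0, 0], "turn": 0}, {"xyz": [0, 0, 0], "turn": 0}, {"xyz": [0, 0, 0], "turn": 0}, {"xyz": [0, 0, 0], "turn": 0}, {"xyz": [0, 0, 0], "turn": 0}, {"xyz": [0, 0, 0], "turn": 0}]' --claw 1 --squeeze 40

```text
clock: 14.32
tcp_pos: [0.4582, 0.1591, 0.1919]
orientation: [-3.081, 0.61, -0.002]
contact_force: [-0.8, 0.3, 6.9]
grip_width: 0.0396
```

```bash
python3 - <<'E'
from st import *
st()
S=grab_frame("side");crop("side",S,240,190,360,310,5,"g9")
E
```

```text
t 14.32 pos [0.4582 0.1591 0.1919] yang -1.962 tilt [0.001 0.   ] F [-0.8  0.3  6.9] w 0.0396 q [-0.38  0.5  -0.1   2.15  0.1   0.5  -2.52]
```

View pics/g9.png

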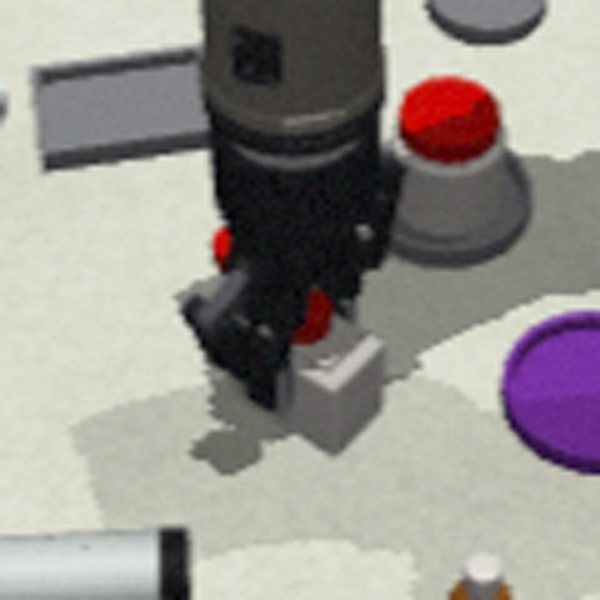

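Emit:
apply_moves --deltas '[{"xyz": [0, 0, 0.01], "turn": 0}, {"xyz": [0, 0, 0.025], "turn": 0}, {"xyz": [0, 0, 0.03], "turn": 0}, {"xyz": [0, 0, 0.025], "turn": 0.03}, {"xyz": [0.015, -0.017, 0.01], "turn": 0.08}, {"xyz": [0.02, -0.023, 0], "turn": 0.1}, {"xyz": [0.022, -0.025, 0], "turn": 0.11}, {"xyz": [0.022, -0.025, 0], "turn": 0.11}, {"xyz": [0.022, -0.025, 0], "turn": 0.11}, {"xyz": [0.022, -0.025, 0], "turn": 0.11}, {"xyz": [0.02, -0.022, 0], "turn": 0.11}, {"xyz": [0.01, -0.0105, 0], "turn": 0.108}]'

```text
clock: 15.37
tcp_pos: [0.6125, -0.018, 0.2917]
orientation: [3.05, 0.743, 0.001]
contact_force: [-0.4, -0.3, -0.6]
grip_width: 0.0394
```

Emit:
apply_moves --deltas '[{"xyz": [0, 0, 0], "turn": 0}, {"xyz": [0, 0, 0], "turn": 0}]'

```text
clock: 15.53
tcp_pos: [0.6107, -0.0145, 0.2912]
orientation: [-3.054, -0.736, 0.001]
contact_force: [0.5, 0.4, -1.8]
grip_width: 0.0397
```

```bash
python3 st.py
```

```text
t 15.53 pos [ 0.6107 -0.0145  0.2912] yang -1.098 tilt [-0.001  0.   ] F [ 0.5  0.4 -1.8] w 0.0397 q [ 0.11  0.51 -0.24  1.8   0.16  0.85 -1.31]
```

Target height 0.1919+0.004 ≈ 0.196. Descend 0.093, then check.

Emit:
apply_moves --deltas '[{"xyz": [0, 0.001, -0.015], "turn": 0}, {"xyz": [0, 0, -0.025], "turn": 0}, {"xyz": [0, 0, -0.02], "turn": 0}, {"xyz": [0, 0, -0.015], "turn": 0}, {"xyz": [0, 0, -0.01], "turn": 0}, {"xyz": [0, 0, -0.005], "turn": 0}, {"xyz": [0, 0, 0], "turn": 0}, {"xyz": [0, 0, 0], "turn": 0}]'

```text
clock: 16.2
tcp_pos: [0.6109, -0.012, 0.2018]
orientation: [-3.053, -0.742, -0.001]
contact_force: [0.7, -1.2, -0.6]
grip_width: 0.0394
```

```bash
python3 - <<'E'
from st import *
st()
S=grab_frame("side");crop("side",S,210,140,330,260,5,"g10")
E
```

```text
t 16.20 pos [ 0.6109 -0.012   0.2018] yang -1.094 tilt [0.001 0.   ] F [ 0.7 -1.2 -0.6] w 0.0394 q [ 0.08  0.63 -0.22  1.84  0.2   0.69 -1.35]
```

View pics/g10.png

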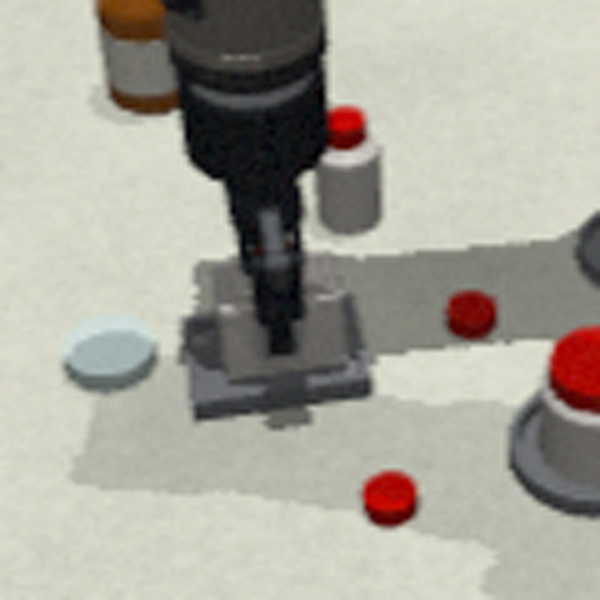

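Emit:
apply_moves --deltas '[{"xyz": [0, -0.001, -0.003], "turn": 0}, {"xyz": [0, 0, -0.002], "turn": 0}, {"xyz": [0, 0, -0.001], "turn": 0}, {"xyz": [0, 0, 0], "turn": 0}, {"xyz": [0, 0, 0], "turn": 0}]'

```text
clock: 16.67
tcp_pos: [0.6114, -0.0138, 0.1969]
orientation: [3.052, 0.741, 0.003]
contact_force: [-3.2, -0.9, 10.2]
grip_width: 0.0395
```

Emit:
apply_moves --deltas '[{"xyz": [0, 0, 0], "turn": 0}, {"xyz": [0, 0, 0], "turn": 0}, {"xyz": [0, 0, 0], "turn": 0}, {"xyz": [0, 0, 0], "turn": 0}, {"xyz": [0, 0, 0], "turn": 0}, {"xyz": [0, 0, 0], "turn": 0}]' --claw -1

```text
clock: 17.17
tcp_pos: [0.6108, -0.0136, 0.1951]
orientation: [-3.053, -0.742, 0.0]
contact_force: [-0.0, -0.5, -0.7]
grip_width: 0.0854
```

Emit:
apply_moves --deltas '[{"xyz": [0, 0, 0.008], "turn": 0}, {"xyz": [0, 0, 0.02], "turn": 0}, {"xyz": [0, 0, 0.03], "turn": 0}, {"xyz": [0, 0, 0.025], "turn": 0}, {"xyz": [0, -0.015, 0.01], "turn": 0}, {"xyz": [0, -0.025, 0], "turn": 0}, {"xyz": [0, -0.03, 0], "turn": 0}, {"xyz": [0, -0.03, 0], "turn": 0}, {"xyz": [0.002, -0.025, 0], "turn": 0}, {"xyz": [0.003, -0.013, 0], "turn": 0}, {"xyz": [0, 0, 0], "turn": 0}]'

```text
clock: 18.08
tcp_pos: [0.6158, -0.1557, 0.2886]
orientation: [3.053, 0.733, 0.0]
contact_force: [-0.5, -0.4, -0.4]
grip_width: 0.0856
```

```bash
python3 - <<'E'
from st import *
st()
S=grab_frame("side");crop("side",S,210,140,330,260,5,"g11")
E
```

```text
t 18.08 pos [ 0.6158 -0.1557  0.2886] yang -1.100 tilt [ 0.001 -0.002] F [-0.5 -0.4 -0.4] w 0.0856 q [ 0.31  0.55 -0.22  1.74  0.15  0.87 -1.08]
```

View pics/g11.png

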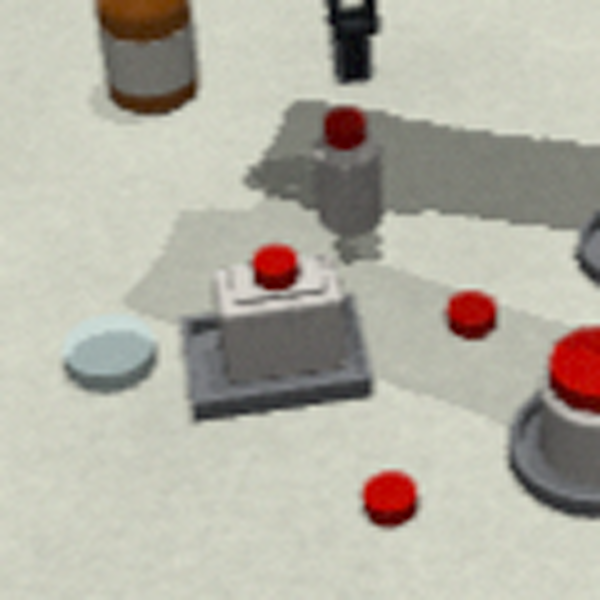

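Emit:
apply_moves --deltas '[{"xyz": [0, 0.001, -0.015], "turn": 0}, {"xyz": [0, 0, -0.025], "turn": 0}, {"xyz": [0, 0, -0.025], "turn": 0}, {"xyz": [0, 0, -0.02], "turn": 0}, {"xyz": [0, 0, -0.01], "turn": 0}, {"xyz": [0, 0, -0.004], "turn": 0}, {"xyz": [0, 0, 0], "turn": 0}, {"xyz": [0, 0, 0], "turn": 0}]'

```text
clock: 18.8
tcp_pos: [0.6165, -0.1499, 0.1902]
orientation: [3.052, 0.743, 0.002]
contact_force: [-0.1, -0.2, 0.5]
grip_width: 0.0854
```

Emit:
apply_moves --deltas '[{"xyz": [0, 0, 0], "turn": 0}, {"xyz": [0, 0, 0], "turn": 0}, {"xyz": [0, 0, 0], "turn": 0}, {"xyz": [0, 0, 0], "turn": 0}, {"xyz": [0, 0, 0], "turn": 0}, {"xyz": [0, 0, 0], "turn": 0}, {"xyz": [0, 0, 0], "turn": 0}]' --claw 1 --squeeze 40

```text
clock: 19.38
tcp_pos: [0.6162, -0.1507, 0.1901]
orientation: [3.052, 0.741, 0.002]
contact_force: [-0.9, 0.9, 6.1]
grip_width: 0.0385
```

```bash
python3 st.py
```

```text
t 19.38 pos [ 0.6162 -0.1507  0.1901] yang -1.094 tilt [ 0.001 -0.   ] F [-0.9  0.9  6.1] w 0.0385 q [ 0.28  0.68 -0.2   1.79  0.19  0.7  -1.11]
```

Emit:
apply_moves --deltas '[{"xyz": [0, 0, 0.01], "turn": 0}, {"xyz": [0, 0, 0.025], "turn": 0}, {"xyz": [0, 0, 0.03], "turn": 0}, {"xyz": [-0.01, 0, 0.025], "turn": 0}, {"xyz": [-0.022, 0, 0.005], "turn": 0}, {"xyz": [-0.025, -0.001, 0], "turn": 0}, {"xyz": [-0.025, -0.001, 0], "turn": 0}, {"xyz": [-0.025, -0.002, 0], "turn": 0}, {"xyz": [-0.025, -0.002, 0], "turn": 0}, {"xyz": [-0.025, -0.001, 0], "turn": 0}, {"xyz": [-0.014, 0, 0], "turn": 0}, {"xyz": [-0.001, 0, 0], "turn": 0}]'

```text
clock: 20.38
tcp_pos: [0.4406, -0.158, 0.2842]
orientation: [-3.053, -0.739, 0.005]
contact_force: [-0.4, -0.3, -1.4]
grip_width: 0.039
```

Emit:
apply_moves --deltas '[{"xyz": [0, 0, -0.015], "turn": 0}, {"xyz": [0, 0, -0.02], "turn": 0}, {"xyz": [0, 0, -0.02], "turn": 0}, {"xyz": [0, 0, -0.01], "turn": 0}, {"xyz": [0, 0, -0.005], "turn": 0}, {"xyz": [0, 0, 0], "turn": 0}, {"xyz": [0, 0, 0], "turn": 0}]'

```text
clock: 20.97
tcp_pos: [0.4444, -0.1576, 0.2146]
orientation: [3.052, 0.742, 0.001]
contact_force: [0.3, -0.7, -1.1]
grip_width: 0.039
```

```bash
python3 - <<'E'
from st import *
st()
S=grab_frame("side");crop("side",S,280,120,400,240,5,"g12")
E
```

```text
t 20.97 pos [ 0.4444 -0.1576  0.2146] yang -1.094 tilt [ 0.001 -0.   ] F [ 0.3 -0.7 -1.1] w 0.0390 q [ 0.39  0.45 -0.22  2.17  0.18  0.54 -1.06]
```

View pics/g12.png

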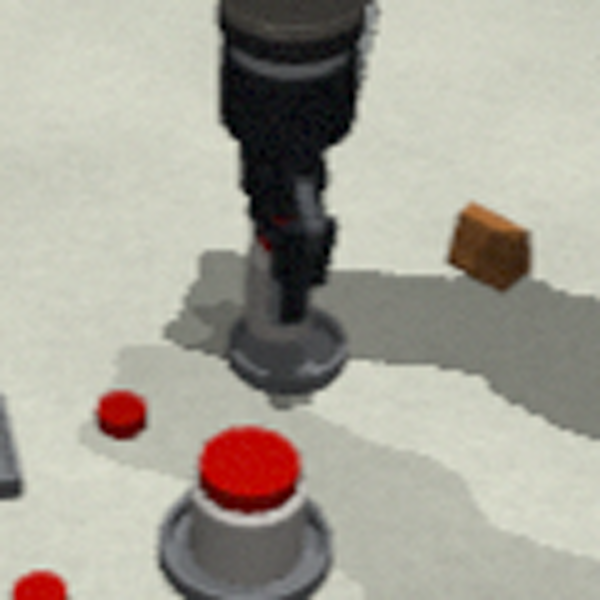

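Emit:
apply_moves --deltas '[{"xyz": [-0.005, 0, 0], "turn": 0}, {"xyz": [0, 0, -0.008], "turn": 0}, {"xyz": [0, 0, -0.006], "turn": 0}, {"xyz": [0, 0, -0.003], "turn": 0}, {"xyz": [0, 0, -0.002], "turn": 0}, {"xyz": [0, 0, -0.001], "turn": 0}, {"xyz": [0, 0, 0], "turn": 0}, {"xyz": [0, 0, 0], "turn": 0}]'

```text
clock: 21.68
tcp_pos: [0.439, -0.1576, 0.1942]
orientation: [3.053, 0.742, 0.0]
contact_force: [0.3, 0.2, -1.3]
grip_width: 0.039
```

```bash
python3 - <<'E'
from st import *
st()
S=grab_frame("side");crop("side",S,280,120,400,240,5,"g13")
E
```

```text
t 21.68 pos [ 0.439  -0.1576  0.1942] yang -1.094 tilt [0. 0.] F [ 0.3  0.2 -1.3] w 0.0390 q [ 0.38  0.48 -0.2   2.18  0.2   0.49 -1.07]
```

View pics/g13.png

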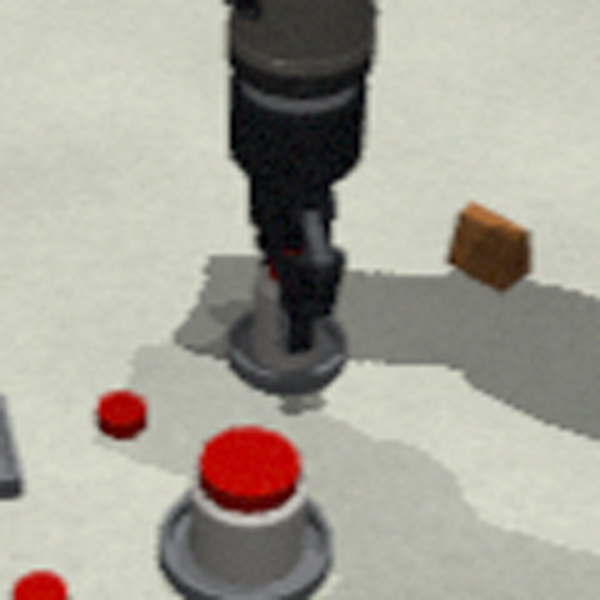

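Emit:
apply_moves --deltas '[{"xyz": [0, 0, -0.0005], "turn": 0}, {"xyz": [0, 0, -0.0005], "turn": 0}, {"xyz": [0, 0, 0], "turn": 0}]'

```text
clock: 21.98
tcp_pos: [0.439, -0.1576, 0.194]
orientation: [3.052, 0.742, 0.0]
contact_force: [-3.8, 1.9, 11.4]
grip_width: 0.0391
```

Emit:
apply_moves --deltas '[{"xyz": [0, 0, 0], "turn": 0}, {"xyz": [0, 0, 0], "turn": 0}, {"xyz": [0, 0, 0], "turn": 0}, {"xyz": [0, 0, 0], "turn": 0}, {"xyz": [0, 0, 0], "turn": 0}, {"xyz": [0, 0, 0], "turn": 0}]' --claw -1

```text
clock: 22.48
tcp_pos: [0.4388, -0.1576, 0.1931]
orientation: [-3.053, -0.742, 0.0]
contact_force: [0.0, 0.7, -0.4]
grip_width: 0.0854
```

Emit:
apply_moves --deltas '[{"xyz": [0, 0, 0.008], "turn": 0}, {"xyz": [0, 0, 0.02], "turn": 0}, {"xyz": [0, 0, 0.03], "turn": 0}, {"xyz": [0, 0, 0.02], "turn": 0}, {"xyz": [0, 0, 0], "turn": 0}]'

```text
clock: 22.9
tcp_pos: [0.4403, -0.158, 0.2753]
orientation: [3.049, 0.741, 0.009]
contact_force: [0.8, 0.4, 0.1]
grip_width: 0.0855
```

```bash
python3 - <<'E'
from st import *
st()
S=grab_frame("side");crop("side",S,280,120,400,240,5,"g14")
E
```

```text
t 22.90 pos [ 0.4403 -0.158   0.2753] yang -1.094 tilt [ 0.007 -0.002] F [0.8 0.4 0.1] w 0.0855 q [ 0.42  0.33 -0.25  2.14  0.13  0.67 -1.01]
```

View pics/g14.png

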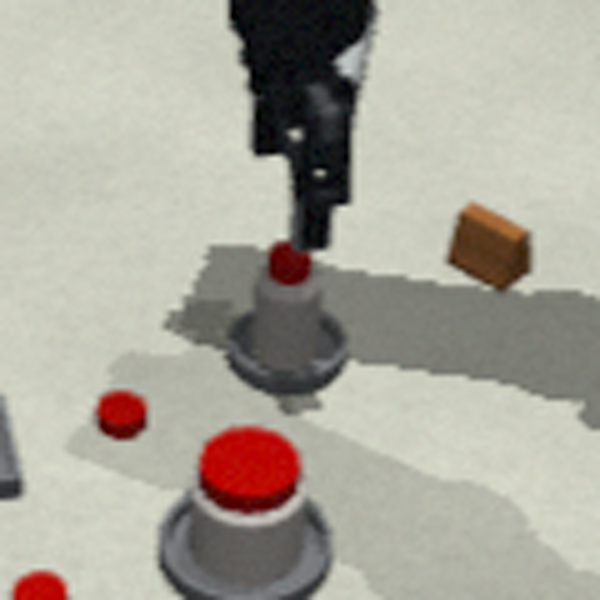

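Emit:
apply_moves --deltas '[{"xyz": [-0.006, -0.007, 0], "turn": 0.05}, {"xyz": [-0.012, -0.015, 0], "turn": 0.08}, {"xyz": [-0.015, -0.018, 0], "turn": 0.09}, {"xyz": [-0.017, -0.02, 0], "turn": 0.09}, {"xyz": [-0.017, -0.02, 0], "turn": 0.09}, {"xyz": [-0.017, -0.02, 0], "turn": 0.09}, {"xyz": [-0.013, -0.013, -0.005], "turn": 0.09}, {"xyz": [-0.007, -0.007, -0.01], "turn": 0.05}, {"xyz": [0, 0, -0.01], "turn": 0}, {"xyz": [0, 0, 0], "turn": 0}]'

```text
clock: 23.78
tcp_pos: [0.3338, -0.2772, 0.2442]
orientation: [-2.672, -1.645, 0.002]
contact_force: [-0.5, 0.1, -0.3]
grip_width: 0.0855
```

```bash
python3 st.py
```

```text
t 23.78 pos [ 0.3338 -0.2772  0.2442] yang -0.467 tilt [-0.003  0.003] F [-0.5  0.1 -0.3] w 0.0855 q [ 0.83  0.36 -0.32  2.23  0.2   0.59 -0.11]
```

Emit:
apply_moves --deltas '[{"xyz": [0, -0.001, -0.015], "turn": 0}, {"xyz": [0, 0, -0.02], "turn": 0}, {"xyz": [0, 0, -0.018], "turn": 0}, {"xyz": [0, 0, -0.01], "turn": 0}, {"xyz": [0, 0, -0.004], "turn": 0}, {"xyz": [0, 0, 0], "turn": 0}, {"xyz": [0, 0, 0], "turn": 0}]'

```text
clock: 24.37
tcp_pos: [0.3354, -0.2783, 0.1795]
orientation: [2.672, 1.652, 0.0]
contact_force: [0.1, 1.3, 0.1]
grip_width: 0.0853
```

```bash
python3 - <<'E'
from st import *
st()
S=grab_frame("side");crop("side",S,320,100,440,220,5,"g15")
E
```

```text
t 24.37 pos [ 0.3354 -0.2783  0.1795] yang -0.464 tilt [ 0. -0.] F [0.1 1.3 0.1] w 0.0853 q [ 0.77  0.49 -0.26  2.25  0.29  0.43 -0.19]
```

View pics/g15.png

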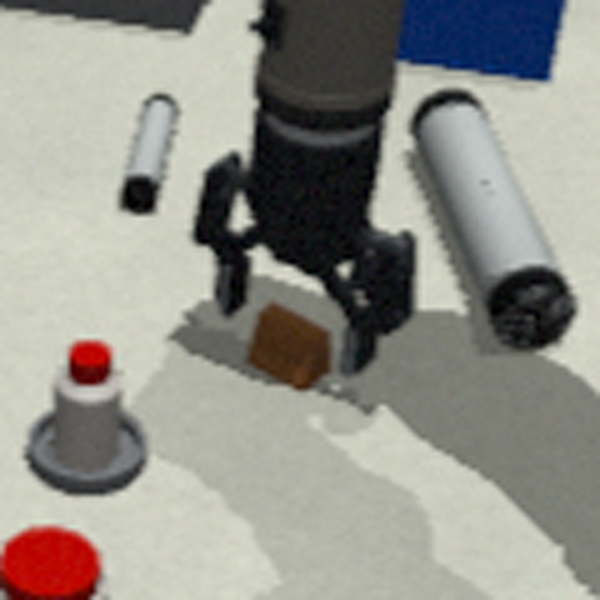

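Emit:
apply_moves --deltas '[{"xyz": [0, 0, -0.002], "turn": 0}, {"xyz": [0, 0, 0], "turn": 0}]'

```text
clock: 24.58
tcp_pos: [0.335, -0.2788, 0.1777]
orientation: [2.672, 1.65, 0.001]
contact_force: [0.3, -0.5, 0.3]
grip_width: 0.0853
```

Emit:
apply_moves --deltas '[{"xyz": [0, 0, 0], "turn": 0}, {"xyz": [0, 0, 0], "turn": 0}, {"xyz": [0, 0, 0], "turn": 0}, {"xyz": [0, 0, 0], "turn": 0}, {"xyz": [0, 0, 0], "turn": 0}, {"xyz": [0, 0, 0], "turn": 0}, {"xyz": [0, 0, 0], "turn": 0}, {"xyz": [0, 0, 0], "turn": 0}]' --claw 1 --squeeze 30

```text
clock: 25.25
tcp_pos: [0.3349, -0.2788, 0.1774]
orientation: [2.673, 1.651, -0.0]
contact_force: [-0.1, -0.5, 5.3]
grip_width: 0.043
```

```bash
python3 - <<'E'
from st import *
st()
S=grab_frame("side");crop("side",S,320,100,440,220,5,"g16")
E
```

```text
t 25.25 pos [ 0.3349 -0.2788  0.1774] yang -0.464 tilt [ 0. -0.] F [-0.1 -0.5  5.3] w 0.0430 q [ 0.77  0.49 -0.25  2.25  0.29  0.43 -0.19]
```

View pics/g16.png

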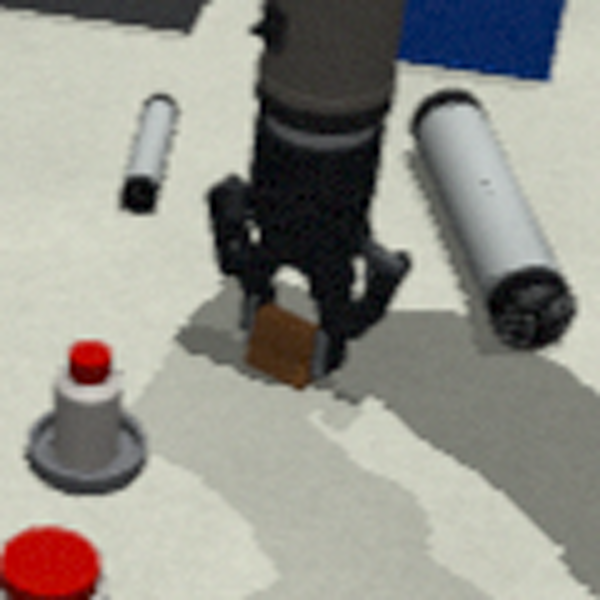

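Emit:
apply_moves --deltas '[{"xyz": [0, 0, 0.01], "turn": 0}, {"xyz": [0, 0, 0.025], "turn": 0}, {"xyz": [0, 0, 0.03], "turn": 0}, {"xyz": [0.008, 0.008, 0.028], "turn": 0}, {"xyz": [0.018, 0.02, 0.017], "turn": 0.03}, {"xyz": [0.024, 0.025, 0], "turn": 0.04}, {"xyz": [0.025, 0.027, 0], "turn": 0.04}, {"xyz": [0.025, 0.027, 0], "turn": 0.04}, {"xyz": [0.025, 0.027, 0], "turn": 0.04}, {"xyz": [0.025, 0.027, 0], "turn": 0.04}, {"xyz": [0.025, 0.028, 0], "turn": 0.04}, {"xyz": [0.02, 0.03, 0], "turn": 0.04}]'

```text
clock: 26.3
tcp_pos: [0.5311, -0.0584, 0.2878]
orientation: [2.384, 2.045, 0.001]
contact_force: [1.4, 0.1, -0.1]
grip_width: 0.0436
```

Emit:
apply_moves --deltas '[{"xyz": [0.01, 0.033, 0], "turn": 0.05}, {"xyz": [0, 0.035, 0], "turn": 0.05}, {"xyz": [0, 0.035, 0], "turn": 0.05}, {"xyz": [0, 0.035, 0], "turn": 0.05}, {"xyz": [0, 0.035, 0], "turn": 0.05}, {"xyz": [0, 0.035, 0], "turn": 0.05}, {"xyz": [0, 0.035, 0], "turn": 0.05}, {"xyz": [0, 0.035, 0], "turn": 0.05}, {"xyz": [0, 0.03, 0], "turn": 0.04}, {"xyz": [-0.001, 0.025, 0], "turn": 0.03}, {"xyz": [-0.001, 0.015, 0], "turn": 0.003}, {"xyz": [0, 0, 0], "turn": 0}]'

```text
clock: 27.3
tcp_pos: [0.5364, 0.2922, 0.2878]
orientation: [-1.834, -2.548, -0.003]
contact_force: [0.6, -0.4, -0.4]
grip_width: 0.0435
```

```bash
python3 st.py
```

```text
t 27.30 pos [0.5364 0.2922 0.2878] yang 0.323 tilt [-0.     0.003] F [ 0.6 -0.4 -0.4] w 0.0435 q [-0.15  0.58 -0.62  1.78  0.41  0.91 -0.62]
```

Emit:
apply_moves --deltas '[{"xyz": [0, 0.02, 0], "turn": 0}, {"xyz": [0, 0.025, 0], "turn": 0}, {"xyz": [0, 0.016, 0], "turn": 0}, {"xyz": [0, 0.003, -0.01], "turn": 0}, {"xyz": [0, 0, -0.02], "turn": 0}, {"xyz": [0, 0, -0.02], "turn": 0}, {"xyz": [0, 0, -0.01], "turn": 0}, {"xyz": [0, 0, 0], "turn": 0}, {"xyz": [0, 0, 0], "turn": 0}]'

```text
clock: 28.05
tcp_pos: [0.5381, 0.351, 0.2267]
orientation: [-1.842, -2.545, 0.003]
contact_force: [0.5, 0.5, -0.2]
grip_width: 0.0436
```

```bash
python3 - <<'E'
from st import *
st()
S=grab_frame("side");crop("side",S,180,240,300,360,5,"g17")
E
```

```text
t 28.05 pos [0.5381 0.351  0.2267] yang 0.317 tilt [-0.001 -0.002] F [ 0.5  0.5 -0.2] w 0.0436 q [-0.27  0.7  -0.57  1.73  0.48  0.85 -0.74]
```

View pics/g17.png

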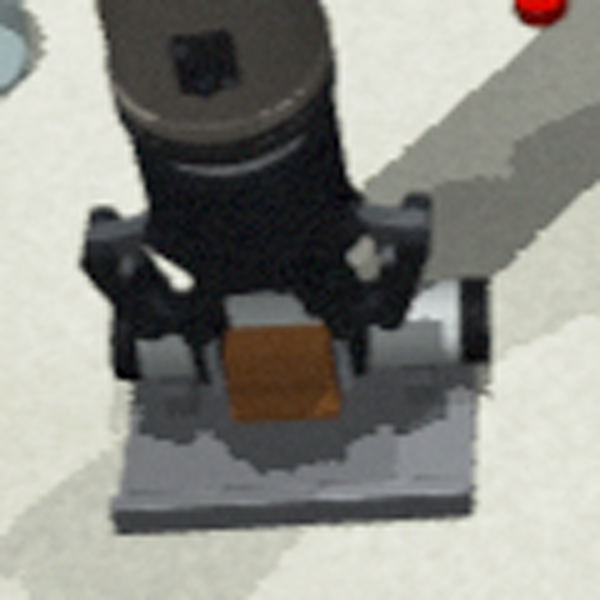

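Emit:
apply_moves --deltas '[{"xyz": [-0.002, 0.005, 0], "turn": 0}, {"xyz": [0, 0, 0], "turn": 0}, {"xyz": [0, 0, 0], "turn": 0}]'

```text
clock: 28.35
tcp_pos: [0.5357, 0.3582, 0.2283]
orientation: [1.839, 2.547, 0.003]
contact_force: [-0.3, 0.8, -0.6]
grip_width: 0.0438
```

```bash
python3 - <<'E'
from st import *
st()
S=grab_frame("side");H=cv2.cvtColor(S,cv2.COLOR_RGB2HSV)
m=((H[...,0]>=5)&(H[...,0]<20)&(H[...,1]>110)).astype(np.uint8);m[:,:190]=0;m[:,290:]=0;m[:280]=0
ys,xs=np.nonzero(m);print(len(xs),xs.min(),xs.max(),ys.min(),ys.max())
crop("side",S,210,290,260,340,12,"g18")
E
```

```text
t 28.35 pos [0.5357 0.3582 0.2283] yang 0.320 tilt [0.001 0.001] F [-0.3  0.8 -0.6] w 0.0438 q [-0.28  0.7  -0.57  1.73  0.48  0.85 -0.75]
410 205 246 308 326
```

View pics/g18.png

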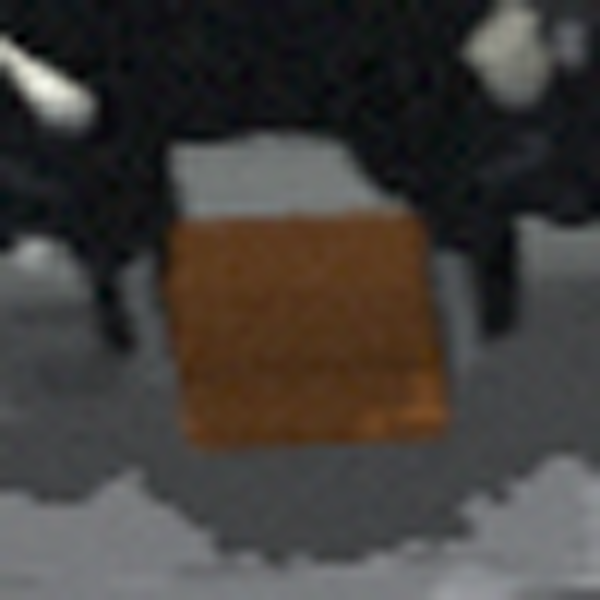

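```bash
python3 - <<'E'
from h import *
z=.0509
A=ray("side",210+190/12-.46,290+447/12-.46,z)[:2];B=ray("side",210+449/12-.46,290+439/12-.46,z)[:2]
m=(A+B)/2;th=.319;d=m-[.5425,.3381];print(A,B,np.linalg.norm(A-B),np.arctan2(*(A-B)[::-1]),"cradle",d@[np.cos(th),np.sin(th)],d@[-np.sin(th),np.cos(th)]-.015)
E
```

```text
[0.55292659 0.37996576] [0.51066607 0.36695792] 0.04421714299101713 0.2985985501295336 cradle 0.0009264136783479029 0.02193467297535718
```

Emit:
apply_moves --deltas '[{"xyz": [0, -0.002, -0.01], "turn": 0}, {"xyz": [0, 0, -0.013], "turn": 0}, {"xyz": [0, 0, -0.008], "turn": 0}, {"xyz": [0, 0, -0.004], "turn": 0}, {"xyz": [0, 0, -0.002], "turn": 0}, {"xyz": [0, 0, 0], "turn": 0}, {"xyz": [0, 0, 0], "turn": 0}, {"xyz": [0, 0, 0], "turn": 0}]'

```text
clock: 29.07
tcp_pos: [0.536, 0.3556, 0.1906]
orientation: [1.84, 2.546, 0.001]
contact_force: [0.6, -0.3, -0.7]
grip_width: 0.0436
```

```bash
python3 - <<'E'
from st import *
st()
S=grab_frame("side")
crop("side",S,200,280,270,350,8,"g19")
E
```

```text
t 29.07 pos [0.536  0.3556 0.1906] yang 0.319 tilt [0.001 0.001] F [ 0.6 -0.3 -0.7] w 0.0436 q [-0.3   0.74 -0.54  1.75  0.51  0.8  -0.77]
```

View pics/g19.png

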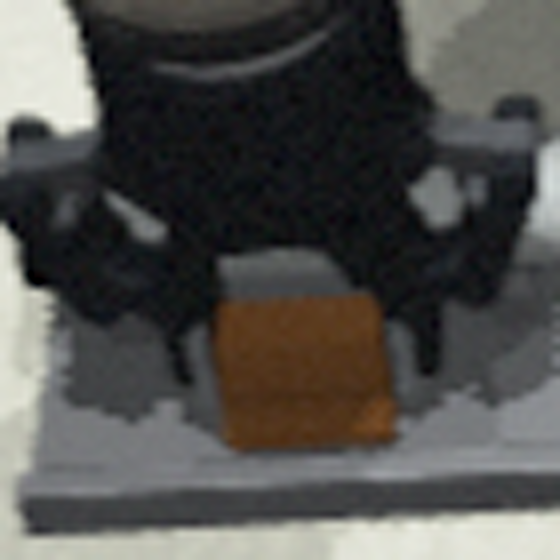

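Emit:
apply_moves --deltas '[{"xyz": [0, 0, -0.002], "turn": 0}, {"xyz": [0, 0, -0.0015], "turn": 0}, {"xyz": [0, 0, -0.001], "turn": 0}, {"xyz": [0, 0, 0], "turn": 0}, {"xyz": [0, 0, 0], "turn": 0}]'

```text
clock: 29.53
tcp_pos: [0.5358, 0.3554, 0.1857]
orientation: [1.84, 2.546, -0.0]
contact_force: [0.1, -0.3, -0.8]
grip_width: 0.0438
```

```bash
python3 st.py
```

```text
t 29.53 pos [0.5358 0.3554 0.1857] yang 0.319 tilt [-0. -0.] F [ 0.1 -0.3 -0.8] w 0.0438 q [-0.3   0.75 -0.54  1.75  0.52  0.79 -0.77]
```

Emit:
apply_moves --deltas '[{"xyz": [0, 0, -0.0005], "turn": 0}, {"xyz": [0, 0, -0.0005], "turn": 0}, {"xyz": [0, 0, 0], "turn": 0}]'

```text
clock: 29.78
tcp_pos: [0.5358, 0.3555, 0.1855]
orientation: [1.84, 2.546, -0.0]
contact_force: [-2.5, -2.1, 6.6]
grip_width: 0.0434
```

Emit:
apply_moves --deltas '[{"xyz": [0, 0, 0], "turn": 0}, {"xyz": [0, 0, 0], "turn": 0}, {"xyz": [0, 0, 0], "turn": 0}, {"xyz": [0, 0, 0], "turn": 0}, {"xyz": [0, 0, 0], "turn": 0}, {"xyz": [0, 0, 0], "turn": 0}]' --claw -0.4

```text
clock: 30.28
tcp_pos: [0.5358, 0.3554, 0.1846]
orientation: [-1.84, -2.546, 0.0]
contact_force: [-0.1, -0.4, -0.9]
grip_width: 0.0598
```

```bash
python3 - <<'E'
from st import *
st()
S=grab_frame("side")
crop("side",S,190,270,270,350,7,"g20")
E
```

```text
t 30.28 pos [0.5358 0.3554 0.1846] yang 0.319 tilt [-0. -0.] F [-0.1 -0.4 -0.9] w 0.0598 q [-0.3   0.75 -0.54  1.75  0.52  0.79 -0.77]
```

View pics/g20.png

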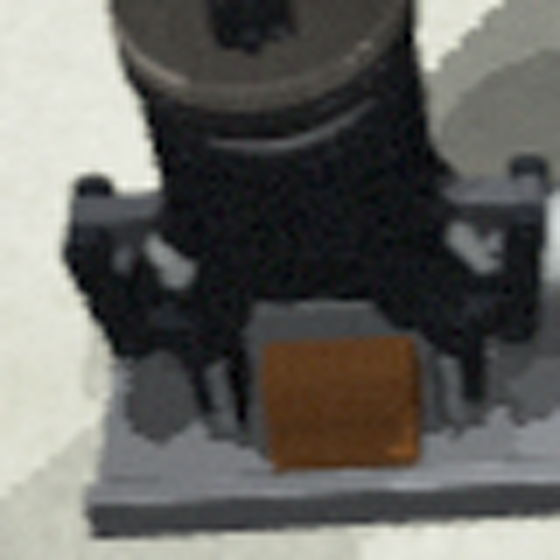

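Emit:
apply_moves --deltas '[{"xyz": [0, 0, 0.006], "turn": 0}, {"xyz": [0, 0, 0.015], "turn": 0}, {"xyz": [0, 0, 0.025], "turn": 0}, {"xyz": [0, 0, 0.03], "turn": 0}, {"xyz": [0, 0, 0.03], "turn": 0}, {"xyz": [0, -0.02, 0.02], "turn": 0}, {"xyz": [0, -0.035, 0.01], "turn": 0}, {"xyz": [0, -0.035, 0.01], "turn": 0}, {"xyz": [0, -0.035, 0], "turn": 0}, {"xyz": [0, -0.035, 0], "turn": 0}, {"xyz": [0, -0.035, 0], "turn": 0}, {"xyz": [0, -0.035, 0], "turn": 0}]'

```text
clock: 31.33
tcp_pos: [0.5355, 0.124, 0.3323]
orientation: [1.839, 2.545, 0.002]
contact_force: [0.5, 0.4, 0.2]
grip_width: 0.0602
```

Emit:
apply_moves --deltas '[{"xyz": [0, -0.035, 0], "turn": 0}, {"xyz": [0, -0.035, 0], "turn": 0}, {"xyz": [0, -0.035, 0], "turn": 0}, {"xyz": [0, -0.035, 0], "turn": 0}, {"xyz": [0, -0.035, 0], "turn": 0}, {"xyz": [0, -0.035, 0], "turn": 0}, {"xyz": [0, -0.035, 0], "turn": 0}, {"xyz": [0, -0.035, 0], "turn": 0}, {"xyz": [0, -0.035, 0], "turn": 0}, {"xyz": [0, -0.025, 0], "turn": 0}, {"xyz": [0, -0.01, 0], "turn": 0}, {"xyz": [0, 0, 0], "turn": 0}]' --claw -1

```text
clock: 32.33
tcp_pos: [0.5354, -0.2275, 0.3316]
orientation: [1.846, 2.541, -0.001]
contact_force: [0.2, 1.1, -0.3]
grip_width: 0.0855
```

```bash
python3 - <<'E'
from st import *
st()
S=grab_frame("side");T=grab_frame("top")
cv2.imwrite("pics/f_s.png",S[...,::-1]);cv2.imwrite("pics/f_t.png",T[...,::-1])
a=cv2.resize(S[260:350,190:290,::-1],None,fx=4,fy=4,interpolation=cv2.INTER_CUBIC);b=cv2.resize(T[130:220,150:250,::-1],None,fx=4,fy=4,interpolation=cv2.INTER_CUBIC)
cv2.imwrite("pics/f_c.png",np.hstack([a,b]))
E
```

```text
t 32.33 pos [ 0.5354 -0.2275  0.3316] yang 0.314 tilt [ 0.001 -0.001] F [ 0.2  1.1 -0.3] w 0.0855 q [ 0.72  0.46 -0.55  1.82  0.29  0.94  0.36]
```

View pics/f_c.png

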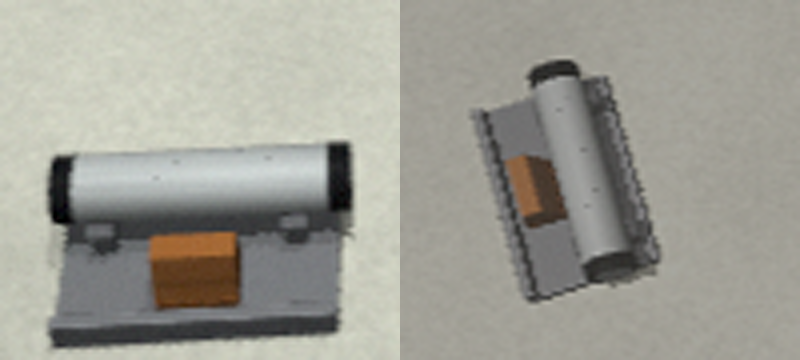

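View pics/f_s.png

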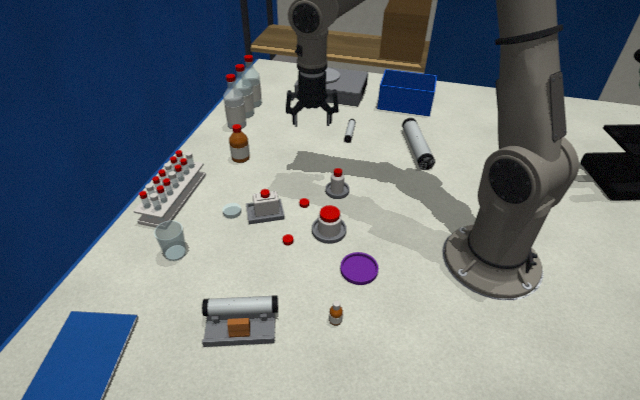

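View pics/f_t.png

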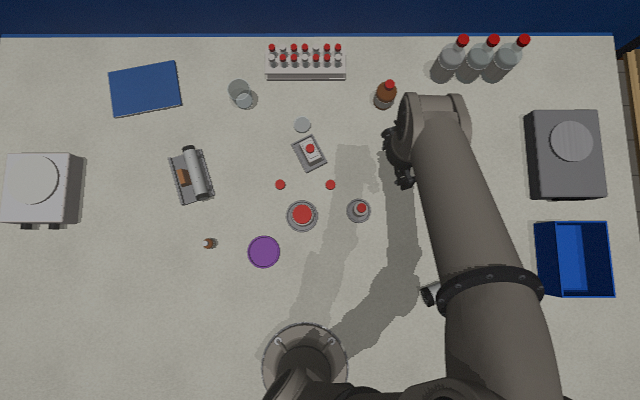

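Emit:
apply_moves --deltas '[{"xyz": [0, 0, 0], "turn": 0}, {"xyz": [0, 0, 0], "turn": 0}, {"xyz": [0, 0, 0], "turn": 0}, {"xyz": [0, 0, 0], "turn": 0}]'

```text
clock: 32.77
tcp_pos: [0.536, -0.2235, 0.3308]
orientation: [-1.838, -2.548, -0.0]
contact_force: [0.4, 0.5, -1.5]
grip_width: 0.0854
```

```bash
python3 - <<'E'
from st import *
z=.0395
A=ray("side",190+50/4-.4,260+188/4-.4,z)[:2];B=ray("side",190+351/4-.4,260+176/4-.4,z)[:2]
A2=ray("side",190+155/4-.4,260+307/4-.4,.008)[:2];B2=ray("side",190+240/4-.4,260+302/4-.4,.008)[:2]
th=.319
for n,a,b in(("tube",A,B),("chock front foot",A2,B2)):
    d=(a+b)/2-[.5425,.3381];print(n,d@[np.cos(th),np.sin(th)],d@[-np.sin(th),np.cos(th)])
st();print(r.hand_in())
E
```

```text
tube -0.0009284243127287755 -0.022863733129380105
chock front foot 0.000367438930589549 0.03260661751188842
t 32.77 pos [ 0.536  -0.2235  0.3308] yang 0.321 tilt [0. 0.] F [ 0.4  0.5 -1.5] w 0.0854 q [ 0.71  0.46 -0.55  1.83  0.29  0.93  0.35]
the job is handed in; nothing more can be done
None
```

The kit is stowed and handed in at about 33 s. The order was tube into the V-notches, then jar, flask and vial into their own holders, and the chock last. No forces near the limits showed in the readings after each move.

- **Tube and chock:** the last side view put the tube about 1 mm off centre lengthwise, on its axis line (y about -23 mm against -22). The chock stood within 1 mm of midway and about 1 to 2 mm from its point across the cradle.
- **Jar, vial and flask:** the final pictures show all three upright inside their holders, with the look-alike items untouched. I checked these by eye and did not measure them.
- **Gripper:** it was open and clear of everything at hand-in.
- **Small disagreements:** the two cameras differed by about 2 mm in x. My last reading of the chock's foot (17.6 mm across from the cradle centre) and the arm's own reading at release (about 18.7 mm) differed by about 1 mm.

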